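# Make up a batch of slide boxes on the spring scale

## Robot

A 6-joint arm with a two-finger parallel gripper is mounted at the origin on a cart in front of the work surface, level with it; the furniture and walls round the work are solid. World frame = base frame: x ahead of the robot, y to its left, z up, the work surface at z = 0. Lengths are in m, angles in rad, forces in N, time in s.
With the tool pointing down it reaches from about 0.25 to 0.725 m from the base axis. Payload 4 kg.
Tool frame: the origin (TCP) lies midway between the tips of the shut fingers; the grasp point (between the pads) lies 19 mm behind it; z points along the fingers, y is the line along which they close (so a half turn about z gives the same grasp; the last joint's range is limited). The gripper opens to 85 mm and grips with 20 to 120 N. Pads are 22 mm wide; open, the fingers measure 114 mm over their backs; the gripper's body (76 mm by 85 mm) begins 54 mm behind the grasp point. The pads swing forward as they close: fully open they stand 13 mm farther back than shut.
Start: joints at [1.291, 0.241, 0.005, 1.335, 0, 1.571], TCP at [0.138, 0.481, 0.231] pointing down, gripper open.
Joint ranges: [-2.72, 2.72], [-1.05, 1.87], [-1.09, 1.28], [-1.99, 2.15], [-1.42, 1.44], [-3.14, 3.14]. Speed limits (rad/s): [2.79, 2.79, 3.14, 3.14, 3.14, 3.14].

## Interface

Orientations are given as a unit quaternion [x, y, z, w].
In Python, from workcell import bot gives the robot as it stands.
- The arm moves only by the tool move_arm, never from a script. Its argument "motion" is a list of rows, each an object of numbers: "x", "y", "z": the shift along the tool's x, y, z in cm; "yaw": the turn about the tool's z in degrees. A call has 1 to 20 rows; each row is the pose to reach, as a shift and turn from the pose commanded when the call began, along the tool's axes at that moment; what a row does not reach only later rows make up. A row lasts 1/8 s, in which the tool goes at most 62.5 mm and 10.7 degrees, less where a joint would pass 70% of its speed; a pose out of reach is approached as far as the arm can. A call with a gripper value outside its range is refused whole. "gripper" is the opening, from -1 (shut) to 1 (fully open), set as the call begins (left out, the last holds). The fingers move at their own pace and stop on an object; the grip force is fixed at half the most. Time passes only in rows, so rows that repeat a pose let the fingers close. It gives the time, the measured TCP pose, the force, the opening and the grip force at its end, in the units of the state.
- bot.get_obs(): the state, without advancing time (a new reading comes with each control period).
- bot.camera(name): name is "scene" or "top" or "wrist"; returns the picture (384x512x3 uint8, blue, green, red); there is no depth.
- bot.camera_model(name): a dict with "K" (3x3 intrinsics, pixels), "world_from_camera" (4x4, takes a point from camera to world coordinates). Camera axes: x right, y down, z forward; pixel columns grow to the right and rows downward; lengths in m; the calibration is good to about 2 mm. The wrist camera is an equidistant fisheye: a pixel r from the principal point sees the ray r / f radians off the axis. A picture is of the moment at which its call begins: read the wrist's pose just before it. camera_model takes no time and is no camera call; for the wrist camera it gives the pose at the moment of the call.
- bot.job_done(): hands the job in; it is judged then, once.
Trained networks look in the newest picture that a camera, given by its name, has taken for a name from the list of things; names that differ only in an ending like _2 or _b are one class to them, and where a whole thing is asked for, a point or a joint stands for the part that bears it (a point fixed in the world has none). Each returns a list of dicts, best first, with "score" (0 to 1); they miss things now and then, are a little off and sometimes report something else, mostly with a low value. They report only what shows in the picture. A call takes as long as a camera call.
- bot.cut_out(camera, name): "mask" (384x512 bool, what is visible of it) and "centre" ([row, column] in pixels, amid what is visible of it).
The state is a dict: "clock": time; "joint_pos": joint angles; "joint_vel": joint speeds; "tau": joint torques, N m; "eef_pos": TCP position; "tool_rot": TCP orientation; "ft_force": force on the tool from outside, world axes, zero at the start; "ft_torque": the same for the moment, N m; "grip_width": finger opening in m; "grasp_force": force on a finger pad.
Only numpy, scipy, OpenCV 4.12 (cv2) and the standard library are available. Lean on these libraries where they do the work, as an engineer would, in place of code of your own. Each camera call takes 0.05 s, during which the arm holds its last target. There are 200 camera calls.

## Task

Free the parked spring scale first: pull its sprung selector knob up, turn it to the middle notch (weigh) and let it drop home. Take whatever does not belong there (loupe, vial rack) off the pan and stand it on the bench clear of the scale, and add slide boxes one by one until the pointer rests well between the two long marks; boxes that are not needed stay on the bench. Then pull the knob up again, turn it on to the third notch (hold) and let it drop home, and leave the other objects behind the scale alone.

Things in the scene. Friction and masses are not known exactly. Their poses are not given: they have to be found in the camera images.
- scale: Fixed open-frame spring scale, grey base 8 mm thick covering its x from -100 to 100 mm, its y from -175 to 225 mm. Origin on the bench under the middle of the pan; at yaw 0 its x points away from the robot, its y to the left. Selector at its y = +185 mm; upright white dial plate (54 mm wide, top 134 mm above the bench, facing its -x) at its y = -150 mm.
- pan_top (a point): Centre of the upper face of the square aluminium pan, 210 x 210 mm with a 7 mm high rim (inner 202 mm); turned as the scale. 105 mm above the bench when the pan is up; it sinks straight down (never tilts) with the load.
- pan (a joint): Sinking of the pan in m: 0 up (empty) to 0.038. Spring 190 N/m, balanced for the empty pan, settles in 1 s. A black pointer at its right edge shows it on the dial plate (the two long thick marks are at 0.022 and 0.032, zero is the topmost short one). Selector in park: an arm holds the pan up. In hold: a fork grips its catch tab, which it can enter only at 0.019 to 0.035.
- selector (a joint): Angle of the selector in rad, growing counter-clockwise seen from above: about 0 = first notch (park, one stud; starts here), 1.047 = middle notch (weigh, two studs), 2.094 = third notch (hold, three studs); play 0.05 in a notch. The white line on the knob's bar points to the notch's studs.
- knob_lift (a joint): How far the black selector knob is pulled up, in m: 0 = dropped home in a notch, limit 0.016. It turns only when lifted more than 0.009 (lift about 0.013); a spring pulls it down with 3.5 N at 0 to 7.5 N at the limit. Released between notches it stays up at about 0.008.
- knob_grip (a point): Point on the selector's vertical axis, 8 mm below the top of the knob's upright bar, which is 56 mm long, 15 mm thick, and rises 31 mm above a round disc of 72 mm diameter: pinch it across its 15 mm. The point's x axis lies along the bar (towards its white line). 97 mm above the bench when the knob is down.
- loupe: Black eyepiece loupe, upright, 35 mm diameter, 40 mm high, origin at the centre of its underside. May be absent; otherwise it starts on the pan.
- vial_rack: White block with four holes, 44 mm (its x) by 124 mm (its y), 24 mm high, origin at the centre of its underside. Grasp across 44 mm. May be absent; otherwise it starts on the pan.
- dropper_bottle: Brown dropper bottle, 34 mm diameter, 102 mm high, bystander. Origin at the centre of its underside.
- note_pad: Yellow pad of notes, 62 x 62 mm, 16 mm high, bystander. Origin at the centre of its underside.
- petri_dish: Petri dish, 58 mm across, 14 mm high, bystander. Origin at the centre of its underside.
- box_0: Blue slide box, 33 mm (its x) by 84 mm (its y), 32 mm high, origin at the centre of its underside; grasp across 33 mm. Five to seven such boxes stand on the bench to the right; each is filled differently and weighs 100 to 160 g (sinks the pan 5 to 8.3 mm). May be absent.
- box_1: Blue slide box, 33 mm (its x) by 84 mm (its y), 32 mm high, origin at the centre of its underside; grasp across 33 mm. Five to seven such boxes stand on the bench to the right; each is filled differently and weighs 100 to 160 g (sinks the pan 5 to 8.3 mm). May be absent.
- box_2: Blue slide box, 33 mm (its x) by 84 mm (its y), 32 mm high, origin at the centre of its underside; grasp across 33 mm. Five to seven such boxes stand on the bench to the right; each is filled differently and weighs 100 to 160 g (sinks the pan 5 to 8.3 mm). May be absent.
- box_3: Blue slide box, 33 mm (its x) by 84 mm (its y), 32 mm high, origin at the centre of its underside; grasp across 33 mm. Five to seven such boxes stand on the bench to the right; each is filled differently and weighs 100 to 160 g (sinks the pan 5 to 8.3 mm). May be absent.
- box_4: Blue slide box, 33 mm (its x) by 84 mm (its y), 32 mm high, origin at the centre of its underside; grasp across 33 mm. Five to seven such boxes stand on the bench to the right; each is filled differently and weighs 100 to 160 g (sinks the pan 5 to 8.3 mm). May be absent.
- box_5: Blue slide box, 33 mm (its x) by 84 mm (its y), 32 mm high, origin at the centre of its underside; grasp across 33 mm. Five to seven such boxes stand on the bench to the right; each is filled differently and weighs 100 to 160 g (sinks the pan 5 to 8.3 mm). May be absent.
- box_6: Blue slide box, 33 mm (its x) by 84 mm (its y), 32 mm high, origin at the centre of its underside; grasp across 33 mm. Five to seven such boxes stand on the bench to the right; each is filled differently and weighs 100 to 160 g (sinks the pan 5 to 8.3 mm). May be absent.

How it is judged:
By the outcome, as a careful person would: the job done as asked, in the order asked, and still so for the second after the job is handed in, with the robot touching nothing.
Of box_0, box_1, box_2, box_3, box_4, box_5, box_6 only 5 to 7 are there at a start; the rules pass over those that are not, and their reading is None.
Of loupe, vial_rack only 1 to 2 are there at a start; the rules pass over those that are not, and their reading is None.
At some moment in a run one of box_0, box_1, box_2, box_3, box_4, box_5, box_6 may be knocked a few centimetres aside while the robot is not near it.
Once in a run the grip may slacken for a moment while it holds something.
It also fails if it takes over 208 s, if anything falls off the work surface, if the arm or the gripper's body presses on something with over 40 N, if the wrist force passes 120 N, or if a joint passes its speed limit or range.

## Working session

There is one attempt and no reset: what is moved stays moved. The work goes in short steps, Python scripts to look and compute and a tool call to move; the robot and the scene stay as the last step left them, time stands still between calls to the robot, and variables do not carry over. Pictures are saved under pics/ and viewed, at most 14 in all, crops included, and the job is handed in when it is done.

Besides the shell and the picture viewer there is one more tool, called after "Emit:" by a JSON object that holds its "api" and its "payload", one argument or row to a line. move_arm: Moves the arm, as the interface text tells. Its arguments: {"type":"object","properties":{"motion":{"type":"array"},"gripper":{"type":"number"}},"required":["motion"]}

```bash
mkdir -p pics; ls; python3 - <<'E'
from workcell import bot
import cv2,numpy as np
o=bot.get_obs();print(o['clock'],o['eef_pos'],o['tool_rot'],o['grip_width'])
for n in ['scene','top']:
    cv2.imwrite(f'pics/{n}0.png',bot.camera(n)); m=bot.camera_model(n);print(n,np.round(m['K'],1).tolist(),np.round(m['world_from_camera'],3).tolist())
E
```

```text
pics
0.0 [0.13791752 0.4799524  0.23040848] [ 1.39459009e-01  9.90227299e-01 -1.02927632e-03 -1.48185826e-04] 0.08541540265721302
scene [[455.6, 0.0, 256.0], [0.0, 455.6, 197.6], [0.0, 0.0, 1.0]] [[-0.637, -0.596, 0.489, -0.058], [-0.771, 0.48, -0.419, 0.529], [0.015, -0.644, -0.765, 1.129], [0.0, 0.0, 0.0, 1.0]]
top [[406.9, 0.0, 252.6], [0.0, 406.9, 194.1], [0.0, 0.0, 1.0]] [[0.027, -0.996, 0.08, 0.505], [-1.0, -0.026, 0.015, -0.017], [-0.013, -0.081, -0.997, 1.262], [0.0, 0.0, 0.0, 1.0]]
```

View pics/scene0.png

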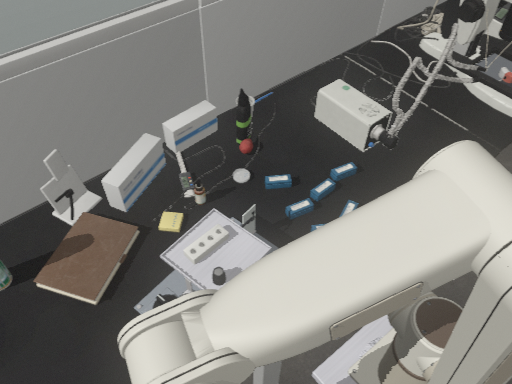

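View pics/top0.png

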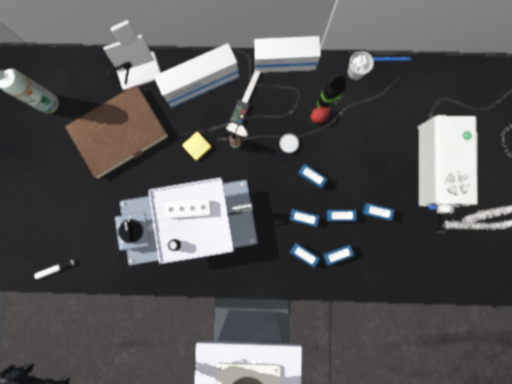

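The top view shows the scale (pan centre about (190,220), knob at (131,230), dial at (240,208)). The loupe (174,245) and the rack (187,208) are both on the pan, and six boxes stand to the right. The pad, dish and bottle are behind the scale.

```bash
cat > h.py <<'E'
from workcell import bot
import cv2,numpy as np
def ray(n,px):
    m=bot.camera_model(n);K=np.array(m['K']);T=np.array(m['world_from_camera']);px=np.atleast_2d(px).astype(float)
    d=np.c_[(px[:,0]-K[0,2])/K[0,0],(px[:,1]-K[1,2])/K[1,1],np.ones(len(px))]
    if n=='wrist':
        r=np.hypot(d[:,0],d[:,1]);k=np.where(r>1e-9,np.sin(r)/np.maximum(r,1e-9),1);d=np.c_[d[:,0]*k,d[:,1]*k,np.cos(r)]
    return T[:3,3],d@T[:3,:3].T
def world(n,px,z):
    c,d=ray(n,px);return c+d*((z-c[2])/d[:,2])[:,None]
def rect(n,mask,z):
    "mask -> centre, sides, angle of long side (deg, world) on plane z"
    c=max(cv2.findContours(mask.astype(np.uint8),cv2.RETR_EXTERNAL,cv2.CHAIN_APPROX_NONE)[0],key=cv2.contourArea)
    w=world(n,c[:,0,:],z)[:,:2]
    (cx,cy),(a,b),t=cv2.minAreaRect((w*1000).astype(np.float32))
    if b>a:a,b,t=b,a,t+90
    return np.round([cx,cy,a,b,(t+90)%180-90],1)
def find(n,name,z,smin=.3):
    return [(round(r['score'],2),[int(v) for v in r['centre']],rect(n,r['mask'],z).tolist()) for r in bot.cut_out(n,name) if r['score']>=smin]
def tool():
    from scipy.spatial.transform import Rotation as R
    o=bot.get_obs();M=R.from_quat(o['tool_rot']).as_matrix();return o,np.array(o['eef_pos']),M
def goto(x,y,z,xdir=None):
    "shift in tool cm; xdir: world angle (deg) wanted for the tool's x axis (mod 180)"
    o,p,M=tool();s=M.T@(np.array([x,y,z])-p)*100
    a=np.degrees(np.arctan2(M[1,0],M[0,0]));yaw=None
    if xdir is not None: yaw=-((xdir-a+90)%180-90)   # tool z down
    print('t',round(o['clock'],2),'shift cm',np.round(s,2),'yaw',yaw,'xang',round(a,1),'j6',round(o['joint_pos'][5],2))
E
python3 - <<'E'
from h import *
bot.camera('top')
for n,z in [('scale',.008),('pan_top',.112),('knob_grip',.105),('loupe',.145),('vial_rack',.129),('box_0',.032),('dropper_bottle',.1),('note_pad',.016),('petri_dish',.014)]:
    print(n,*find('top',n,z),sep='\n  ')
E
```

```text
scale
  (0.94, [226, 183], [517.1, 210.8, 420.2, 228.5, -79.2])
pan_top
  (0.57, [225, 196], [521.1, 166.6, 266.9, 209.9, -79.5])
knob_grip
  (0.74, [226, 193], [520.4, 170.4, 262.8, 215.1, -80.3])
loupe
  (0.62, [244, 176], [451.4, 211.8, 32.6, 29.1, -43.2])
vial_rack
  (0.77, [208, 190], [551.4, 180.2, 123.4, 41.9, -88.5])
box_0
  (0.91, [215, 345], [545.0, -265.3, 84.6, 36.1, -88.5])
  (0.81, [212, 378], [562.2, -375.9, 91.3, 37.4, 80.1])
  (0.71, [258, 340], [428.8, -257.3, 87.0, 33.7, -69.3])
  (0.63, [178, 312], [664.0, -175.8, 83.4, 36.4, 59.1])
  (0.63, [216, 300], [537.0, -153.6, 86.2, 34.2, 76.0])
  (0.62, [255, 304], [424.5, -157.5, 82.9, 32.7, 59.2])
  (0.38, [231, 129], [482.3, 370.2, 73.9, 70.8, 65.5])
dropper_bottle
  (0.66, [139, 240], [753.7, 58.4, 39.5, 29.8, 27.9])
  (0.3, [224, 191], [518.2, 184.0, 237.4, 213.4, -79.3])
note_pad
  (0.7, [145, 195], [750.1, 181.8, 61.6, 60.5, -43.4])
petri_dish
  (0.58, [142, 288], [767.6, -102.8, 57.6, 57.4, -44.1])
```

```bash
python3 - <<'E'
from h import *
im=bot.camera('top');cv2.imwrite('pics/c1.png',cv2.resize(im[165:275,105:270],None,fx=4.8,fy=4.8,interpolation=cv2.INTER_CUBIC))
print([ (r[0],r[2]) for r in find('top','selector',.066)])
for z in (.066,.105): print(world('top',[131,230.5],z))
goto(.47,.36,.24)
m=bot.camera_model('wrist');print(np.round(m['K'],1).tolist());o,p,M=tool();T=np.array(m['world_from_camera']);print(np.round(M.T@(T[:3,3]-p),3),np.round(M.T@T[:3,:3],2))
E
```

```text
[(0.92, [483.5, 359.2, 70.8, 70.5, -87.2]), (0.41, [658.7, -171.0, 84.2, 40.4, 60.2])]
[[0.48492289 0.35629517 0.066     ]]
[[0.48557678 0.34413172 0.105     ]]
t 0.7 shift cm [-35.23  -2.42  -0.87] yaw None xang 164.0 j6 1.57
[[297.3, 0.0, 252.1], [0.0, 297.3, 196.0], [0.0, 0.0, 1.0]]
[ 0.068  0.    -0.143] [[-0.   -0.96 -0.27]
 [ 1.   -0.    0.  ]
 [-0.   -0.27  0.96]]
```

View pics/c1.png

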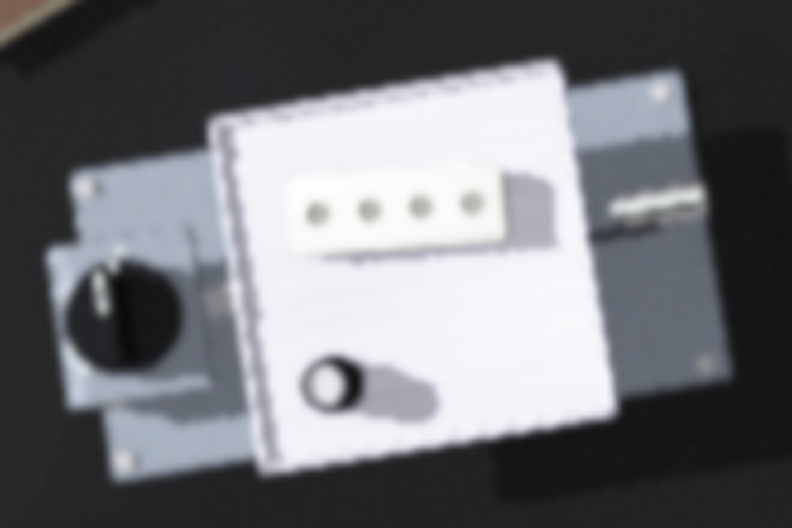

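The knob bar lies roughly along the scale's x axis, at about 10° in world, with its white line pointing away from the robot. The scale yaw is about 9–10°.

Emit:
{"api": "move_arm", "payload": {
  "motion": [
    {"x": -36.6, "y": -2.1, "z": -0.9, "yaw": -26},
    {"x": -36.6, "y": -2.1, "z": -0.9, "yaw": -26},
    {"x": -36.6, "y": -2.1, "z": -0.9, "yaw": -26},
    {"x": -36.6, "y": -2.1, "z": -0.9, "yaw": -26},
    {"x": -36.6, "y": -2.1, "z": -0.9, "yaw": -26},
    {"x": -36.6, "y": -2.1, "z": -0.9, "yaw": -26},
    {"x": -36.6, "y": -2.1, "z": -0.9, "yaw": -26},
    {"x": -36.6, "y": -2.1, "z": -0.9, "yaw": -26},
    {"x": -36.6, "y": -2.1, "z": -0.9, "yaw": -26}
  ]
}}

```text
clock: 1.82
eef_pos: [0.4826, 0.36, 0.2404]
tool_rot: [-0.088, 0.996, 0.0, -0.0]
ft_force: [-0.2, -0.1, 0.7]
grip_width: 0.0856
grasp_force: 0.0
```

```bash
python3 - <<'E'
from h import *
im=bot.camera('wrist');cv2.imwrite('pics/w1.png',im)
for n,z in (('selector',.066),('loupe',.145),('vial_rack',.129)): print(n,find('wrist',n,z))
goto(.484,.359,.1,10)
E
```

```text
selector [(0.89, [177, 249], [484.0, 355.6, 73.7, 73.0, 48.5]), (0.6, [222, 84], [579.2, 145.5, 165.5, 64.8, -84.3])]
loupe [(0.56, [133, 111], [444.8, 226.6, 44.8, 29.4, -82.8])]
vial_rack [(0.91, [223, 85], [546.6, 185.2, 131.8, 51.8, -83.9])]
t 2.02 shift cm [-0.08 -0.14 14.07] yaw 0.08898329739304245 xang -169.9 j6 0.46
```

View pics/w1.png

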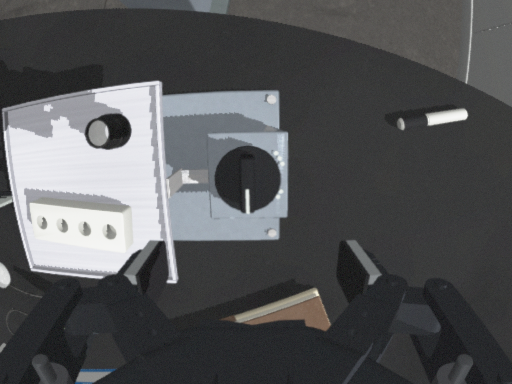

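The wrist view shows the knob disc at (248,179) with the bar vertical and its white line at (248,190–213). The bar is already aligned with the tool's x axis.

```bash
python3 - <<'E'
from h import *
im=bot.camera('wrist')
g=im[150:225,215:285].astype(int);m=np.zeros(im.shape[:2],bool)
m[185:218,240:257]=im[185:218,240:257].min(2)>130
print(m.sum(),rect('wrist',m,.105))
print(world('wrist',[248,155],.105),world('wrist',[248,213.5],.105))
r=[r for r in bot.cut_out('wrist','selector')][0]['mask']
c=max(cv2.findContours(r.astype(np.uint8),0,1)[0],key=cv2.contourArea);print(cv2.minEnclosingCircle(c))
(cx,cy),_=cv2.minEnclosingCircle(c);print(world('wrist',[cx,cy],.066))
# scale yaw from pan & base edges
for a,b,z in (((164,240.5),(279,241),.008),((163,95),(279,92),.008),((279,92),(280,240),.008),((161,83),(176,281),.112)):
    p,q=world('wrist',[a,b],z);d=q-p;print(np.degrees(np.arctan2(d[1],d[0])),p,q)
E
```

```text
198 [500.1 359.3  28.7  15.9  10.1]
[[0.45342204 0.35122093 0.105     ]] [[0.5106214  0.36117531 0.105     ]]
((247.05445861816406, 177.9430694580078), 33.58744812011719)
[[0.48390022 0.35479508 0.066     ]]
100.4334532312297 [0.60551404 0.2546657  0.008     ] [0.57608309 0.41449668 0.008     ]
100.15386885720841 [0.40687077 0.23106039 0.008     ] [0.38089099 0.37611996 0.008     ]
11.519958788369927 [0.38089099 0.37611996 0.008     ] [0.57436595 0.41555308 0.008     ]
10.443973384523314 [0.39841235 0.25972585 0.112     ] [0.59942438 0.29677795 0.112     ]
```

Emit:
{"api": "move_arm", "payload": {
  "motion": [
    {"x": 0, "y": -0.5, "z": 5},
    {"x": 0, "y": -0.5, "z": 10},
    {"x": 0, "y": -0.5, "z": 13},
    {"x": 0, "y": -0.5, "z": 15},
    {"x": 0, "y": -0.5, "z": 15.8},
    {"x": 0, "y": -0.5, "z": 15.8}
  ],
  "gripper": -0.1
}}

```text
invalid input at $.motion[0]: expected keys x, y, z, yaw
```

Emit:
{"api": "move_arm", "payload": {
  "motion": [
    {"z": 0},
    {"z": 0},
    {"z": 0},
    {"z": 0},
    {"z": 0}
  ],
  "gripper": -1
}}

```text
invalid input at $.motion[0]: expected keys x, y, z, yaw
```

All keys needed.

Emit:
{"api": "move_arm", "payload": {
  "motion": [
    {"x": 0, "y": -0.5, "z": 5, "yaw": 0},
    {"x": 0, "y": -0.5, "z": 10, "yaw": 0},
    {"x": 0, "y": -0.5, "z": 13, "yaw": 0},
    {"x": 0, "y": -0.5, "z": 15, "yaw": 0},
    {"x": 0, "y": -0.5, "z": 15.8, "yaw": 0},
    {"x": 0, "y": -0.5, "z": 15.8, "yaw": 0}
  ],
  "gripper": -0.1
}}

```text
clock: 2.88
eef_pos: [0.4847, 0.3544, 0.0822]
tool_rot: [-0.087, 0.996, -0.0, -0.0]
ft_force: [-0.2, 0.5, 0.4]
grip_width: 0.0386
grasp_force: 0.0
```

Emit:
{"api": "move_arm", "payload": {
  "motion": [
    {"x": 0, "y": 0, "z": 0, "yaw": 0},
    {"x": 0, "y": 0, "z": 0, "yaw": 0},
    {"x": 0, "y": 0, "z": 0, "yaw": 0},
    {"x": 0, "y": 0, "z": 0, "yaw": 0},
    {"x": 0, "y": 0, "z": 0, "yaw": 0}
  ],
  "gripper": -1
}}

```text
clock: 3.5
eef_pos: [0.4857, 0.3554, 0.0838]
tool_rot: [-0.087, 0.996, 0.001, 0.001]
ft_force: [-0.2, 1.7, 5.8]
grip_width: 0.0137
grasp_force: 61.8
```

Emit:
{"api": "move_arm", "payload": {
  "motion": [
    {"x": 0, "y": 0, "z": -0.7, "yaw": 0},
    {"x": 0, "y": 0, "z": -1.3, "yaw": 0},
    {"x": 0, "y": 0, "z": -1.3, "yaw": 0}
  ]
}}

```text
clock: 3.88
eef_pos: [0.4853, 0.3549, 0.095]
tool_rot: [-0.087, 0.996, 0.0, 0.0]
ft_force: [3.0, 4.6, -6.4]
grip_width: 0.0138
grasp_force: 60.0
```

Emit:
{"api": "move_arm", "payload": {
  "motion": [
    {"x": 0, "y": 0, "z": 0, "yaw": -8},
    {"x": 0, "y": 0, "z": 0, "yaw": -17},
    {"x": 0, "y": 0, "z": 0, "yaw": -26},
    {"x": 0, "y": 0, "z": 0, "yaw": -35},
    {"x": 0, "y": 0, "z": 0, "yaw": -44},
    {"x": 0, "y": 0, "z": 0, "yaw": -53},
    {"x": 0, "y": 0, "z": 0, "yaw": -60},
    {"x": 0, "y": 0, "z": 0, "yaw": -60},
    {"x": 0, "y": 0, "z": 0, "yaw": -60}
  ]
}}

```text
clock: 5.0
eef_pos: [0.4841, 0.3564, 0.0945]
tool_rot: [-0.574, 0.819, 0.002, 0.0]
ft_force: [0.2, 7.9, -6.2]
grip_width: 0.0137
grasp_force: 60.0
```

Emit:
{"api": "move_arm", "payload": {
  "motion": [
    {"x": 0, "y": 0, "z": 0.6, "yaw": 0},
    {"x": 0, "y": 0, "z": 1.1, "yaw": 0},
    {"x": 0, "y": 0, "z": 1.2, "yaw": 0},
    {"x": 0, "y": 0, "z": 1.2, "yaw": 0}
  ]
}}

```text
clock: 5.5
eef_pos: [0.484, 0.3568, 0.0839]
tool_rot: [-0.574, 0.819, 0.002, 0.001]
ft_force: [-1.7, 7.6, -1.7]
grip_width: 0.0135
grasp_force: 61.0
```

Emit:
{"api": "move_arm", "payload": {
  "motion": [
    {"x": 0, "y": 0, "z": 0, "yaw": 0},
    {"x": 0, "y": 0, "z": 0, "yaw": 0},
    {"x": 0, "y": 0, "z": 0, "yaw": 0},
    {"x": 0, "y": 0, "z": -4, "yaw": 0},
    {"x": 0, "y": 0, "z": -10, "yaw": 0},
    {"x": 0, "y": 0, "z": -14, "yaw": 0},
    {"x": 0, "y": 0, "z": -14, "yaw": 0}
  ],
  "gripper": -0.2
}}

```text
clock: 6.38
eef_pos: [0.4869, 0.3553, 0.228]
tool_rot: [-0.573, 0.819, -0.0, 0.004]
ft_force: [0.7, 0.2, -0.2]
grip_width: 0.0341
grasp_force: 0.0
```

```bash
python3 - <<'E'
from h import *
im=bot.camera('wrist');cv2.imwrite('pics/w2.png',im)
bot.camera('top')
for n,z in (('selector',.066),('loupe',.145),('vial_rack',.129)): print(n,find('wrist',n,z)[:1],find('top',n,z)[:1])
goto(.484,.359,.1,70)
E
```

```text
selector [(0.75, [179, 257], [478.8, 352.3, 70.0, 69.6, -47.8])] [(0.9, [230, 130], [484.2, 358.5, 71.8, 67.3, -43.1])]
loupe [(0.92, [31, 239], [446.3, 223.9, 35.7, 29.4, 69.8])] [(0.49, [245, 174], [451.4, 210.4, 34.5, 31.1, -43.2])]
vial_rack [(0.75, [51, 128], [539.8, 186.6, 122.5, 45.7, -84.2])] [(0.65, [210, 188], [551.0, 180.2, 125.3, 45.2, -84.1])]
t 6.78 shift cm [-0.49  0.19 12.19] yaw -0.030584680293372912 xang -110.0 j6 -0.59
```

View pics/w2.png

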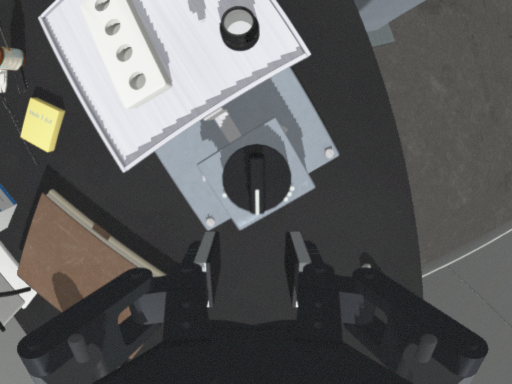

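The line points straight down in the wrist frame, with one stud on its left and three on its right, so the knob sits home in the middle notch (z is back at 0.084). Loupe next.

```bash
python3 - <<'E'
from h import *
goto(.46,.22,.23,10)
print(world('top',[[250,293],[38,272],[75,262],[100,177]],0).round(3))
def tri(name):
    L=[]
    for c in('top','wrist'):
        r=bot.cut_out(c,name)[0];p=[r['mask'].nonzero()[1].mean(),r['mask'].nonzero()[0].mean()];o,d=ray(c,p);d=d[0]/np.linalg.norm(d);L.append((o,d))
    A=sum(np.eye(3)-np.outer(d,d) for o,d in L);b=sum((np.eye(3)-np.outer(d,d))@o for o,d in L);print(name,np.linalg.solve(A,b).round(4))
tri('loupe');tri('vial_rack')
E
```

```text
t 6.78 shift cm [13.42 -2.3  -0.78] yaw 59.9694153197066 xang -110.0 j6 -0.59
[[0.304 0.003 0.   ]
 [0.349 0.658 0.   ]
 [0.382 0.545 0.   ]
 [0.648 0.483 0.   ]]
loupe [0.4477 0.2169 0.1174]
vial_rack [0.5515 0.1858 0.0962]
```

Emit:
{"api": "move_arm", "payload": {
  "motion": [
    {"x": 6, "y": -0.6, "z": 0, "yaw": 10},
    {"x": 11, "y": -1, "z": 0, "yaw": 20},
    {"x": 14.1, "y": -1.3, "z": 0, "yaw": 30},
    {"x": 14.1, "y": -1.3, "z": 0, "yaw": 40},
    {"x": 14.1, "y": -1.3, "z": 0, "yaw": 50},
    {"x": 14.1, "y": -1.3, "z": 0, "yaw": 60},
    {"x": 14.1, "y": -1.3, "z": 0, "yaw": 60},
    {"x": 14.1, "y": -1.3, "z": 0, "yaw": 60}
  ],
  "gripper": 0.35
}}

```text
clock: 7.98
eef_pos: [0.4488, 0.2175, 0.2233]
tool_rot: [-0.088, 0.996, 0.0, 0.0]
ft_force: [-0.4, 0.2, 0.3]
grip_width: 0.0572
grasp_force: 0.0
```

```bash
python3 - <<'E'
from h import *
im=bot.camera('wrist');cv2.imwrite('pics/w3.png',im)
for n,z in (('loupe',.13),('vial_rack',.11)): print(n,find('wrist',n,z)[:2])
goto(.4477,.2169,.23,10)
E
```

```text
loupe [(0.78, [193, 252], [443.9, 215.6, 36.6, 30.5, 10.1]), (0.49, [262, 11], [576.4, -51.7, 54.7, 48.4, 59.1])]
vial_rack [(0.63, [284, 225], [548.9, 206.1, 74.2, 59.4, -84.5])]
t 8.12 shift cm [ 0.12 -0.04 -0.67] yaw 0.04454562732632894 xang -170.0 j6 0.28
```

View pics/w3.png

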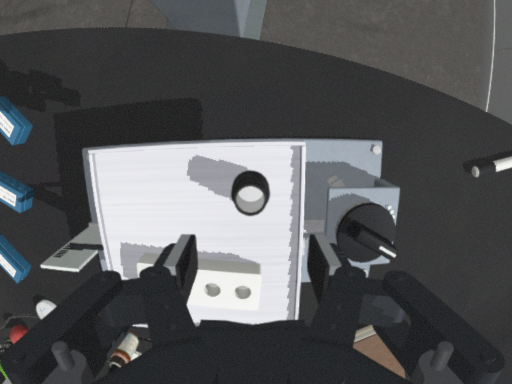

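The loupe is centred at (251,193), between the fingers (tips at columns 185 and 318).

Emit:
{"api": "move_arm", "payload": {
  "motion": [
    {"x": 0.2, "y": 0, "z": 5, "yaw": 0},
    {"x": 0.2, "y": 0, "z": 9, "yaw": 0},
    {"x": 0.2, "y": 0, "z": 11, "yaw": 0},
    {"x": 0.2, "y": 0, "z": 11.5, "yaw": 0},
    {"x": 0.2, "y": 0, "z": 11.5, "yaw": 0}
  ]
}}

```text
clock: 8.75
eef_pos: [0.4472, 0.2173, 0.1087]
tool_rot: [-0.087, 0.996, 0.0, 0.0]
ft_force: [0.8, 0.2, 0.4]
grip_width: 0.0579
grasp_force: 0.0
```

Emit:
{"api": "move_arm", "payload": {
  "motion": [
    {"x": 0, "y": 0, "z": 0, "yaw": 0},
    {"x": 0, "y": 0, "z": 0, "yaw": 0},
    {"x": 0, "y": 0, "z": 0, "yaw": 0},
    {"x": 0, "y": 0, "z": 0, "yaw": 0},
    {"x": 0, "y": 0, "z": -4, "yaw": 0},
    {"x": 0, "y": 0, "z": -10, "yaw": 0},
    {"x": 0, "y": 0, "z": -12, "yaw": 0},
    {"x": 0, "y": 0, "z": -12, "yaw": 0}
  ],
  "gripper": -1
}}

```text
clock: 9.75
eef_pos: [0.4478, 0.2176, 0.23]
tool_rot: [-0.087, 0.996, 0.001, 0.002]
ft_force: [-0.5, 0.2, -1.4]
grip_width: 0.0336
grasp_force: 59.7
```

```bash
python3 - <<'E'
from h import *
o=bot.get_obs();print(o['grip_width'],o['grasp_force'])
goto(.36,.46,.23);goto(.36,.46,.02)
E
```

```text
0.03360968076260028 59.73841667175293
t 9.75 shift cm [4.45e+00 2.54e+01 1.00e-02] yaw None xang -170.0 j6 0.28
t 9.75 shift cm [ 4.54 25.37 21.01] yaw None xang -170.0 j6 0.28
```

Emit:
{"api": "move_arm", "payload": {
  "motion": [
    {"x": 1, "y": 6, "z": 0, "yaw": 0},
    {"x": 2, "y": 12, "z": 0, "yaw": 0},
    {"x": 3, "y": 18, "z": 0, "yaw": 0},
    {"x": 4.5, "y": 24, "z": 0, "yaw": 0},
    {"x": 4.5, "y": 25.4, "z": 5, "yaw": 0},
    {"x": 4.5, "y": 25.4, "z": 11, "yaw": 0},
    {"x": 4.5, "y": 25.4, "z": 16, "yaw": 0},
    {"x": 4.5, "y": 25.4, "z": 19, "yaw": 0},
    {"x": 4.5, "y": 25.4, "z": 20.5, "yaw": 0},
    {"x": 4.5, "y": 25.4, "z": 21.2, "yaw": 0},
    {"x": 4.5, "y": 25.4, "z": 21.4, "yaw": 0},
    {"x": 4.5, "y": 25.4, "z": 21.4, "yaw": 0}
  ]
}}

```text
clock: 11.25
eef_pos: [0.3592, 0.4602, 0.0155]
tool_rot: [-0.087, 0.996, 0.001, 0.001]
ft_force: [0.2, -0.2, -0.1]
grip_width: 0.0332
grasp_force: 60.0
```

Emit:
{"api": "move_arm", "payload": {
  "motion": [
    {"x": 0, "y": 0, "z": 0.1, "yaw": 0},
    {"x": 0, "y": 0, "z": 0.1, "yaw": 0}
  ]
}}

```text
clock: 11.5
eef_pos: [0.3589, 0.4599, 0.0141]
tool_rot: [-0.087, 0.996, 0.001, 0.001]
ft_force: [0.3, -0.0, 1.2]
grip_width: 0.0336
grasp_force: 60.0
```

Emit:
{"api": "move_arm", "payload": {
  "motion": [
    {"x": 0, "y": 0, "z": 0.1, "yaw": 0},
    {"x": 0, "y": 0, "z": 0.1, "yaw": 0}
  ]
}}

```text
clock: 11.75
eef_pos: [0.359, 0.46, 0.014]
tool_rot: [-0.087, 0.996, 0.001, 0.001]
ft_force: [-1.6, -1.7, 7.8]
grip_width: 0.0329
grasp_force: 60.9
```

Emit:
{"api": "move_arm", "payload": {
  "motion": [
    {"x": 0, "y": 0, "z": 0, "yaw": 0},
    {"x": 0, "y": 0, "z": 0, "yaw": 0},
    {"x": 0, "y": 0, "z": 0, "yaw": 0},
    {"x": 0, "y": 0, "z": -4, "yaw": 0},
    {"x": 0, "y": 0, "z": -10, "yaw": 0},
    {"x": 0, "y": 0, "z": -16, "yaw": 0},
    {"x": 0, "y": 0, "z": -21, "yaw": 0},
    {"x": 0, "y": 0, "z": -21, "yaw": 0}
  ],
  "gripper": 0.3
}}

```text
clock: 12.75
eef_pos: [0.3604, 0.4618, 0.2277]
tool_rot: [-0.087, 0.996, 0.004, 0.004]
ft_force: [-0.4, -0.2, -0.4]
grip_width: 0.0555
grasp_force: 0.0
```

```bash
python3 - <<'E'
from h import *
goto(.551,.186,.23,-84.3)
bot.camera('top')
for n,z in (('loupe',.04),('vial_rack',.121),): print(n,find('top',n,z)[:1])
E
```

```text
t 12.75 shift cm [-14.   -30.46  -0.33] yaw -85.73180067001988 xang -170.0 j6 0.73
loupe [(0.35, [178, 311], [662.0, -174.6, 83.4, 38.0, 57.5])]
vial_rack [(0.63, [206, 188], [551.6, 181.6, 124.7, 46.3, -86.2])]
```

Emit:
{"api": "move_arm", "payload": {
  "motion": [
    {"x": -2, "y": -5, "z": 0, "yaw": -10},
    {"x": -5, "y": -10, "z": 0, "yaw": -20},
    {"x": -7, "y": -15, "z": 0, "yaw": -30},
    {"x": -9, "y": -20, "z": 0, "yaw": -40},
    {"x": -12, "y": -25, "z": 0, "yaw": -50},
    {"x": -14, "y": -30.4, "z": 0, "yaw": -60},
    {"x": -14, "y": -30.4, "z": 0, "yaw": -70},
    {"x": -14, "y": -30.4, "z": 0, "yaw": -80},
    {"x": -14, "y": -30.4, "z": 0, "yaw": -85},
    {"x": -14, "y": -30.4, "z": 0, "yaw": -85}
  ],
  "gripper": 0.45
}}

```text
clock: 14.15
eef_pos: [0.5481, 0.1838, 0.22]
tool_rot: [0.737, -0.676, -0.001, 0.002]
ft_force: [0.2, 0.7, 0.6]
grip_width: 0.0617
grasp_force: 0.0
```

```bash
python3 - <<'E'
from h import *
im=bot.camera('wrist');cv2.imwrite('pics/w4.png',im)
for n,z in (('vial_rack',.121),('vial_rack',.11)): print(n,find('wrist',n,z)[:1])
goto(.551,.186,.098,-84.5)
E
```

```text
vial_rack [(0.63, [186, 247], [551.8, 181.4, 125.6, 44.9, -84.0])]
vial_rack [(0.63, [186, 247], [552.0, 184.6, 131.5, 47.0, -84.0])]
t 14.3 shift cm [-0.17 -0.29 12.31] yaw -0.5874627556072909 xang -85.1 j6 -1.33
```

View pics/w4.png

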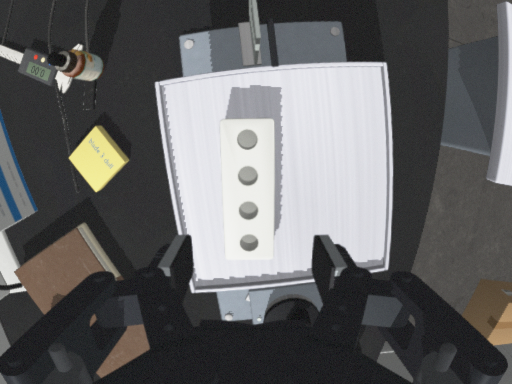

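The rack spans (222–274, 119–260), lined up with the tool.

Emit:
{"api": "move_arm", "payload": {
  "motion": [
    {"x": 0.1, "y": -0.4, "z": 5, "yaw": -1},
    {"x": 0.1, "y": -0.4, "z": 9, "yaw": -1},
    {"x": 0.1, "y": -0.4, "z": 11.3, "yaw": -1},
    {"x": 0.1, "y": -0.4, "z": 12.2, "yaw": -1},
    {"x": 0.1, "y": -0.4, "z": 12.2, "yaw": -1}
  ]
}}

```text
clock: 14.92
eef_pos: [0.553, 0.1837, 0.1001]
tool_rot: [0.743, -0.669, -0.0, 0.0]
ft_force: [-0.3, -0.6, 1.0]
grip_width: 0.0619
grasp_force: 0.0
```

Emit:
{"api": "move_arm", "payload": {
  "motion": [
    {"x": 0, "y": 0, "z": 0, "yaw": 0},
    {"x": 0, "y": 0, "z": 0, "yaw": 0},
    {"x": 0, "y": 0, "z": 0, "yaw": 0},
    {"x": 0, "y": 0, "z": 0, "yaw": 0}
  ],
  "gripper": -1
}}

```text
clock: 15.42
eef_pos: [0.5538, 0.1839, 0.1009]
tool_rot: [0.743, -0.669, 0.0, -0.001]
ft_force: [0.3, 0.8, 0.0]
grip_width: 0.0429
grasp_force: 63.4
```

Emit:
{"api": "move_arm", "payload": {
  "motion": [
    {"x": 0, "y": 0, "z": -2, "yaw": 0},
    {"x": 0, "y": 0, "z": -6, "yaw": 0},
    {"x": 0, "y": 0, "z": -12, "yaw": 0},
    {"x": 0, "y": 0, "z": -12, "yaw": 0}
  ]
}}

```text
clock: 15.92
eef_pos: [0.5561, 0.1845, 0.2261]
tool_rot: [0.743, -0.669, 0.003, -0.005]
ft_force: [-0.8, 0.0, -1.8]
grip_width: 0.0428
grasp_force: 63.4
```

```bash
python3 - <<'E'
from h import *
o=bot.get_obs();print(o['grip_width'],o['grasp_force'])
goto(.45,.49,.23,10);goto(.45,.49,.01)
E
```

```text
0.04275586076882497 63.390784619841725
t 15.93 shift cm [-31.48   7.37  -0.4 ] yaw 85.96667666904091 xang -84.0 j6 -1.35
t 15.93 shift cm [-31.43   7.6   21.6 ] yaw None xang -84.0 j6 -1.35
```

Emit:
{"api": "move_arm", "payload": {
  "motion": [
    {"x": -5, "y": 1, "z": 0, "yaw": 9},
    {"x": -10, "y": 2, "z": 0, "yaw": 18},
    {"x": -15, "y": 3, "z": 0, "yaw": 27},
    {"x": -20, "y": 4.5, "z": 0, "yaw": 36},
    {"x": -25, "y": 6, "z": 0, "yaw": 45},
    {"x": -31.4, "y": 7.6, "z": 0, "yaw": 54},
    {"x": -31.4, "y": 7.6, "z": 0, "yaw": 63},
    {"x": -31.4, "y": 7.6, "z": 3, "yaw": 72},
    {"x": -31.4, "y": 7.6, "z": 9, "yaw": 81},
    {"x": -31.4, "y": 7.6, "z": 15, "yaw": 86},
    {"x": -31.4, "y": 7.6, "z": 18, "yaw": 86},
    {"x": -31.4, "y": 7.6, "z": 20, "yaw": 86},
    {"x": -31.4, "y": 7.6, "z": 20.8, "yaw": 86},
    {"x": -31.4, "y": 7.6, "z": 20.8, "yaw": 86}
  ]
}}

```text
clock: 17.68
eef_pos: [0.4444, 0.4875, 0.0114]
tool_rot: [-0.087, 0.996, -0.001, -0.001]
ft_force: [-0.2, -0.1, -0.8]
grip_width: 0.0426
grasp_force: 63.2
```

Emit:
{"api": "move_arm", "payload": {
  "motion": [
    {"x": 0, "y": 0, "z": 0.4, "yaw": 0},
    {"x": 0, "y": 0, "z": 0.5, "yaw": 0},
    {"x": 0, "y": 0, "z": 0.5, "yaw": 0}
  ]
}}

```text
clock: 18.05
eef_pos: [0.4451, 0.4883, 0.0079]
tool_rot: [-0.087, 0.996, 0.0, 0.0]
ft_force: [-0.5, 0.8, -2.0]
grip_width: 0.0426
grasp_force: 63.2
```

Emit:
{"api": "move_arm", "payload": {
  "motion": [
    {"x": 0, "y": 0, "z": 0.2, "yaw": 0},
    {"x": 0, "y": 0, "z": 0.2, "yaw": 0}
  ]
}}

```text
clock: 18.3
eef_pos: [0.4449, 0.4879, 0.0052]
tool_rot: [-0.087, 0.996, -0.0, -0.0]
ft_force: [0.2, 0.1, -1.5]
grip_width: 0.0429
grasp_force: 63.2
```

Emit:
{"api": "move_arm", "payload": {
  "motion": [
    {"x": 0, "y": 0, "z": 0.2, "yaw": 0},
    {"x": 0, "y": 0, "z": 0.2, "yaw": 0}
  ]
}}

```text
clock: 18.55
eef_pos: [0.445, 0.4882, 0.0043]
tool_rot: [-0.087, 0.996, 0.0, 0.0]
ft_force: [-0.7, -1.4, 4.6]
grip_width: 0.0427
grasp_force: 63.8
```

Emit:
{"api": "move_arm", "payload": {
  "motion": [
    {"x": 0, "y": 0, "z": 0, "yaw": 0},
    {"x": 0, "y": 0, "z": 0, "yaw": 0},
    {"x": 0, "y": 0, "z": 0, "yaw": 0},
    {"x": 0, "y": 0, "z": -4, "yaw": 0},
    {"x": 0, "y": 0, "z": -10, "yaw": 0},
    {"x": 0, "y": 0, "z": -16, "yaw": 0},
    {"x": 0, "y": 0, "z": -20, "yaw": 0},
    {"x": 0, "y": 0, "z": -20, "yaw": 0}
  ],
  "gripper": 0.5
}}

```text
clock: 19.55
eef_pos: [0.4466, 0.4899, 0.2085]
tool_rot: [-0.087, 0.996, 0.003, 0.004]
ft_force: [0.8, 0.5, -0.8]
grip_width: 0.0642
grasp_force: 0.0
```

```bash
python3 - <<'E'
from h import *
goto(.537,-.154,.2,76)
bot.camera('top')
for b in find('top','box_0',.032): print(b)
for n in ('loupe','vial_rack'): print(find('top',n,.03))
E
```

```text
t 19.55 shift cm [  2.25 -64.99   0.45] yaw -66.0329404777251 xang -170.0 j6 0.66
(0.72, [180, 310], [662.2, -176.0, 84.0, 39.0, 57.3])
(0.69, [219, 343], [545.9, -265.3, 85.7, 31.2, -85.7])
(0.69, [255, 338], [429.6, -257.0, 87.7, 36.9, -68.1])
(0.68, [214, 379], [559.0, -375.5, 87.3, 35.9, 77.3])
(0.67, [215, 304], [535.8, -153.4, 86.0, 34.1, 76.3])
(0.61, [256, 303], [426.2, -157.4, 85.6, 35.6, 58.0])
[(0.58, [273, 100], [361.3, 457.2, 39.9, 34.4, -43.0])]
[(0.59, [215, 382], [558.9, -377.9, 93.4, 41.3, 81.4])]
```

Emit:
{"api": "move_arm", "payload": {
  "motion": [
    {"x": 0, "y": -6, "z": 0, "yaw": -6},
    {"x": 0, "y": -12, "z": 0, "yaw": -12},
    {"x": 1, "y": -18, "z": 0, "yaw": -18},
    {"x": 1, "y": -24, "z": 0, "yaw": -24},
    {"x": 1, "y": -30, "z": 0, "yaw": -30},
    {"x": 1, "y": -36, "z": 0, "yaw": -36},
    {"x": 1, "y": -42, "z": 0, "yaw": -42},
    {"x": 2, "y": -48, "z": 0, "yaw": -48},
    {"x": 2, "y": -54, "z": 0, "yaw": -54},
    {"x": 2.2, "y": -60, "z": 0, "yaw": -60},
    {"x": 2.2, "y": -65, "z": 0, "yaw": -66},
    {"x": 2.2, "y": -65, "z": 2, "yaw": -66},
    {"x": 2.2, "y": -65, "z": 2, "yaw": -66}
  ]
}}

```text
clock: 21.38
eef_pos: [0.5334, -0.156, 0.1799]
tool_rot: [-0.615, 0.789, 0.003, -0.002]
ft_force: [-0.2, 0.3, -0.1]
grip_width: 0.064
grasp_force: 0.0
```

```bash
cat >> h.py <<'E'
def box(zt,names=('box_0',)):
    "wrist view: box nearest to below the tool, and the move onto it at TCP height zt"
    bot.camera('wrist');o,p,M=tool();c=find('wrist','box_0',.030)
    c=[b for b in c if 65<b[2][2]<105 and 25<b[2][3]<50]
    b=min(c,key=lambda b:np.hypot(b[2][0]-p[0]*1e3,b[2][1]-p[1]*1e3));print(b)
    goto(b[2][0]/1e3,b[2][1]/1e3,zt,b[2][4])
E
python3 -c "
from h import *
box(.008)"
```

```text
(0.97, [181, 249], [537.7, -157.3, 88.3, 34.2, 76.5])
t 21.48 shift cm [ 0.12 -0.36 17.42] yaw -0.5111817141277584 xang -104.0 j6 -1.61
```

Emit:
{"api": "move_arm", "payload": {
  "motion": [
    {"x": 0, "y": -0.3, "z": 6, "yaw": 0},
    {"x": 0, "y": -0.3, "z": 11, "yaw": 0},
    {"x": 0, "y": -0.3, "z": 15, "yaw": 0},
    {"x": 0, "y": -0.3, "z": 17, "yaw": 0},
    {"x": 0, "y": -0.3, "z": 17.2, "yaw": 0}
  ]
}}

```text
clock: 22.1
eef_pos: [0.5376, -0.1554, 0.0101]
tool_rot: [-0.616, 0.788, 0.001, -0.001]
ft_force: [0.3, 0.2, 1.4]
grip_width: 0.0639
grasp_force: 0.0
```

Emit:
{"api": "move_arm", "payload": {
  "motion": [
    {"x": 0, "y": 0, "z": 0, "yaw": 0},
    {"x": 0, "y": 0, "z": 0, "yaw": 0},
    {"x": 0, "y": 0, "z": 0, "yaw": 0},
    {"x": 0, "y": 0, "z": 0, "yaw": 0}
  ],
  "gripper": -1
}}

```text
clock: 22.6
eef_pos: [0.5402, -0.1569, 0.0132]
tool_rot: [-0.616, 0.788, -0.001, 0.001]
ft_force: [0.6, 0.9, 5.7]
grip_width: 0.0316
grasp_force: 61.4
```

Emit:
{"api": "move_arm", "payload": {
  "motion": [
    {"x": 0, "y": 0, "z": -4, "yaw": 0},
    {"x": 0, "y": 0, "z": -10, "yaw": 0},
    {"x": 0, "y": 0, "z": -16, "yaw": 0},
    {"x": 0, "y": 0, "z": -19, "yaw": 0},
    {"x": 0, "y": 0, "z": -19, "yaw": 0}
  ]
}}

```text
clock: 23.22
eef_pos: [0.5405, -0.1573, 0.2047]
tool_rot: [-0.615, 0.788, -0.003, 0.002]
ft_force: [-0.1, 0.5, -0.9]
grip_width: 0.0317
grasp_force: 60.6
```

```bash
cat >> h.py <<'E'
def slot(x,y): c,s=np.cos(np.radians(10.3)),np.sin(np.radians(10.3));return .5168+c*x-s*y,.1738+s*x+c*y
E
python3 -c "
from h import *
print(bot.get_obs()['ft_force'],bot.get_obs()['grip_width'])
goto(*slot(.06,.048),.2,100.3)"
```

```text
[-0.06483075  0.5145013  -0.88706316] 0.03170223295906779
t 23.23 shift cm [-38.39   6.84   0.41] yaw -24.337817238924174 xang -104.0 j6 -1.61
```

Emit:
{"api": "move_arm", "payload": {
  "motion": [
    {"x": -6, "y": 1, "z": 0, "yaw": -4},
    {"x": -12, "y": 2, "z": 0, "yaw": -8},
    {"x": -18, "y": 3, "z": 0, "yaw": -12},
    {"x": -24, "y": 4, "z": 0, "yaw": -16},
    {"x": -30, "y": 5, "z": 0, "yaw": -20},
    {"x": -36, "y": 6.8, "z": 0, "yaw": -24},
    {"x": -38.4, "y": 6.8, "z": 2, "yaw": -24.3},
    {"x": -38.4, "y": 6.8, "z": 5, "yaw": -24.3},
    {"x": -38.4, "y": 6.8, "z": 7.5, "yaw": -24.3},
    {"x": -38.4, "y": 6.8, "z": 8.4, "yaw": -24.3},
    {"x": -38.4, "y": 6.8, "z": 8.4, "yaw": -24.3}
  ]
}}

```text
clock: 24.6
eef_pos: [0.5648, 0.2318, 0.1158]
tool_rot: [0.767, -0.641, -0.001, 0.001]
ft_force: [-0.7, -0.3, -1.4]
grip_width: 0.0318
grasp_force: 60.5
```

Emit:
{"api": "move_arm", "payload": {
  "motion": [
    {"x": 0, "y": 0, "z": 0.3, "yaw": 0},
    {"x": 0, "y": 0, "z": 0.3, "yaw": 0}
  ]
}}

```text
clock: 24.85
eef_pos: [0.5665, 0.2324, 0.1152]
tool_rot: [0.767, -0.641, 0.001, -0.001]
ft_force: [0.2, -0.6, -0.0]
grip_width: 0.0316
grasp_force: 60.6
```

Emit:
{"api": "move_arm", "payload": {
  "motion": [
    {"x": 0, "y": 0, "z": 0, "yaw": 0},
    {"x": 0, "y": 0, "z": 0, "yaw": 0},
    {"x": 0, "y": 0, "z": 0, "yaw": 0},
    {"x": 0, "y": 0, "z": -2, "yaw": 0},
    {"x": 0, "y": 0, "z": -6, "yaw": 0},
    {"x": 0, "y": 0, "z": -8, "yaw": 0},
    {"x": 0, "y": 0, "z": -8, "yaw": 0}
  ],
  "gripper": 0.1
}}

```text
clock: 25.72
eef_pos: [0.5671, 0.2329, 0.1965]
tool_rot: [0.768, -0.641, 0.001, -0.002]
ft_force: [-0.8, 1.3, 0.5]
grip_width: 0.0473
grasp_force: 0.0
```

```bash
python3 -c "
from h import *
goto(.426,-.1575,.18,58.5)"
```

```text
t 25.73 shift cm [35.9  20.85  1.52] yaw 41.77422845408057 xang -79.7 j6 -1.36
```

Emit:
{"api": "move_arm", "payload": {
  "motion": [
    {"x": 5, "y": 3, "z": 0, "yaw": 5},
    {"x": 10, "y": 6, "z": 0, "yaw": 10},
    {"x": 15, "y": 9, "z": 0, "yaw": 16},
    {"x": 20, "y": 12, "z": 0, "yaw": 22},
    {"x": 25, "y": 15, "z": 0, "yaw": 28},
    {"x": 30, "y": 18, "z": 0, "yaw": 35},
    {"x": 35.9, "y": 20.8, "z": 0, "yaw": 41.8},
    {"x": 35.9, "y": 20.8, "z": 1.5, "yaw": 41.8},
    {"x": 35.9, "y": 20.8, "z": 1.5, "yaw": 41.8}
  ],
  "gripper": 0.5
}}

```text
clock: 26.85
eef_pos: [0.4231, -0.1582, 0.1773]
tool_rot: [-0.487, 0.873, 0.002, -0.001]
ft_force: [-0.4, 0.8, 0.6]
grip_width: 0.064
grasp_force: 0.0
```

```bash
python3 -c "
from h import *
box(.012)
cv2.imwrite('pics/s2.png',cv2.resize(bot.camera('scene')[190:300,160:290],None,fx=6,fy=5,interpolation=cv2.INTER_CUBIC))"
```

```text
(0.59, [178, 248], [424.9, -160.1, 86.8, 34.4, 59.4])
t 26.95 shift cm [ 0.21 -0.19 16.67] yaw -0.8965045189588636 xang -121.5 j6 -1.38
```

View pics/s2.png

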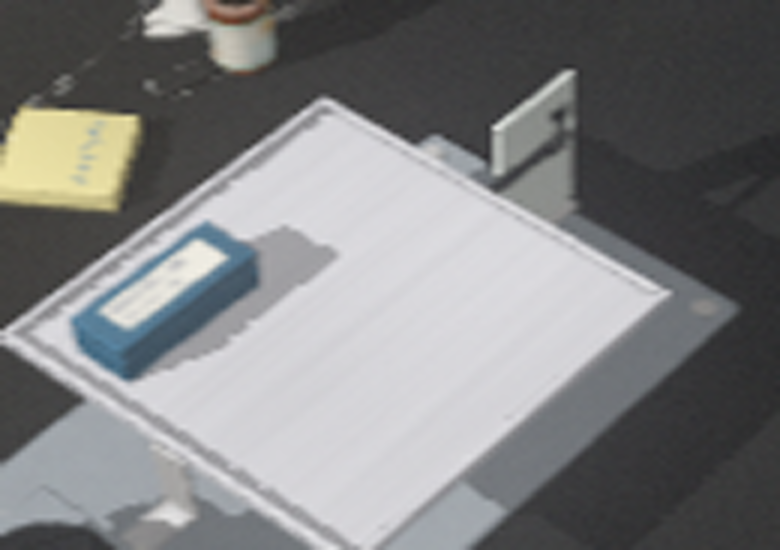

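The first box sits well inside the pan's far-left corner, and the dial is too coarse to read from here. Box 2 next.

Emit:
{"api": "move_arm", "payload": {
  "motion": [
    {"x": 0.1, "y": -0.2, "z": 6, "yaw": 0},
    {"x": 0.1, "y": -0.2, "z": 11, "yaw": -0.5},
    {"x": 0.1, "y": -0.2, "z": 15, "yaw": -0.5},
    {"x": 0.1, "y": -0.2, "z": 16.6, "yaw": -0.5},
    {"x": 0.1, "y": -0.2, "z": 16.6, "yaw": -0.5}
  ]
}}

```text
clock: 27.62
eef_pos: [0.4257, -0.1585, 0.0123]
tool_rot: [-0.493, 0.87, 0.001, -0.001]
ft_force: [0.1, 0.2, -0.1]
grip_width: 0.064
grasp_force: 0.0
```

Emit:
{"api": "move_arm", "payload": {
  "motion": [
    {"x": 0, "y": 0, "z": 0, "yaw": 0},
    {"x": 0, "y": 0, "z": 0, "yaw": 0},
    {"x": 0, "y": 0, "z": 0, "yaw": 0},
    {"x": 0, "y": 0, "z": 0, "yaw": 0}
  ],
  "gripper": -1
}}

```text
clock: 28.12
eef_pos: [0.4278, -0.1601, 0.0148]
tool_rot: [-0.492, 0.87, -0.001, 0.001]
ft_force: [0.6, 1.7, 7.1]
grip_width: 0.0312
grasp_force: 61.0
```

Emit:
{"api": "move_arm", "payload": {
  "motion": [
    {"x": 0, "y": 0, "z": -4, "yaw": 0},
    {"x": 0, "y": 0, "z": -10, "yaw": 0},
    {"x": 0, "y": 0, "z": -16, "yaw": 0},
    {"x": 0, "y": 0, "z": -19, "yaw": 0},
    {"x": 0, "y": 0, "z": -19, "yaw": 0}
  ]
}}

```text
clock: 28.75
eef_pos: [0.428, -0.1606, 0.2061]
tool_rot: [-0.492, 0.871, -0.003, 0.002]
ft_force: [0.3, 0.2, -2.4]
grip_width: 0.0309
grasp_force: 60.3
```

```bash
python3 -c "
from h import *
goto(*slot(-.06,.048),.2,100.3)"
```

```text
t 28.75 shift cm [-32.87  17.32   0.54] yaw -41.341484949923256 xang -121.0 j6 -1.39
```

Emit:
{"api": "move_arm", "payload": {
  "motion": [
    {"x": -5, "y": 3, "z": 0, "yaw": -6},
    {"x": -10, "y": 6, "z": 0, "yaw": -12},
    {"x": -15, "y": 9, "z": 0, "yaw": -18},
    {"x": -20, "y": 12, "z": 0, "yaw": -24},
    {"x": -25, "y": 15, "z": 0, "yaw": -30},
    {"x": -30, "y": 17.3, "z": 0, "yaw": -36},
    {"x": -32.9, "y": 17.3, "z": 1, "yaw": -41.3},
    {"x": -32.9, "y": 17.3, "z": 5, "yaw": -41.3},
    {"x": -32.9, "y": 17.3, "z": 8, "yaw": -41.3},
    {"x": -32.9, "y": 17.3, "z": 9.3, "yaw": -41.3},
    {"x": -32.9, "y": 17.3, "z": 9.3, "yaw": -41.3},
    {"x": -32.9, "y": 17.3, "z": 9.3, "yaw": -41.3}
  ]
}}

```text
clock: 30.25
eef_pos: [0.4484, 0.2114, 0.1112]
tool_rot: [0.767, -0.641, 0.0, -0.001]
ft_force: [0.1, 1.0, -1.2]
grip_width: 0.0315
grasp_force: 60.3
```

Now release, then on to box 3 at (0.546,−0.265), angle −87.

Emit:
{"api": "move_arm", "payload": {
  "motion": [
    {"x": 0, "y": 0, "z": 0.3, "yaw": 0},
    {"x": 0, "y": 0, "z": 0.3, "yaw": 0},
    {"x": 0, "y": 0, "z": 0.3, "yaw": 0},
    {"x": 0, "y": 0, "z": 0.3, "yaw": 0}
  ],
  "gripper": 0.1
}}

```text
clock: 30.75
eef_pos: [0.4478, 0.2113, 0.1076]
tool_rot: [0.768, -0.641, 0.0, -0.0]
ft_force: [0.2, 0.3, 0.1]
grip_width: 0.0469
grasp_force: 0.0
```

Emit:
{"api": "move_arm", "payload": {
  "motion": [
    {"x": 0, "y": 0, "z": -2, "yaw": 0},
    {"x": 0, "y": 0, "z": -6, "yaw": 0},
    {"x": 0, "y": 0, "z": -9, "yaw": 0},
    {"x": 0, "y": 0, "z": -9, "yaw": 0}
  ]
}}

```text
clock: 31.25
eef_pos: [0.4494, 0.2121, 0.2]
tool_rot: [0.768, -0.641, 0.001, -0.003]
ft_force: [0.1, -0.6, -0.4]
grip_width: 0.047
grasp_force: 0.0
```

```bash
python3 -c "
from h import *
goto(.546,-.265,.18,-87)
bot.camera('top')
for b in find('top','box_0',.032): print(b)"
```

```text
t 31.25 shift cm [48.67 -0.98  1.93] yaw 7.272353804400808 xang -79.7 j6 -1.31
(0.83, [179, 310], [662.7, -176.8, 83.1, 37.4, 57.4])
(0.82, [209, 370], [575.5, -344.0, 89.0, 35.5, 80.8])
(0.7, [199, 170], [570.1, 250.2, 98.2, 41.4, -80.4])
(0.61, [215, 344], [548.7, -261.6, 84.5, 34.1, -85.5])
(0.6, [256, 339], [428.5, -257.4, 85.7, 37.7, -66.3])
(0.56, [245, 178], [449.1, 211.7, 61.6, 34.1, -77.2])
```

Emit:
{"api": "move_arm", "payload": {
  "motion": [
    {"x": 6, "y": 0, "z": 0, "yaw": 0},
    {"x": 12, "y": 0, "z": 0, "yaw": 1},
    {"x": 18, "y": 0, "z": 0, "yaw": 2},
    {"x": 24, "y": -0.5, "z": 0, "yaw": 3},
    {"x": 30, "y": -1, "z": 0, "yaw": 4},
    {"x": 36, "y": -1.3, "z": 0, "yaw": 5},
    {"x": 42, "y": -1.3, "z": 0, "yaw": 6},
    {"x": 48.4, "y": -1.3, "z": 0, "yaw": 6.5},
    {"x": 48.4, "y": -1.3, "z": 2, "yaw": 6.5},
    {"x": 48.4, "y": -1.3, "z": 2, "yaw": 6.5}
  ],
  "gripper": 0.5
}}

```text
clock: 32.6
eef_pos: [0.5444, -0.2626, 0.1733]
tool_rot: [0.729, -0.684, -0.004, 0.001]
ft_force: [0.0, 0.4, -0.7]
grip_width: 0.0641
grasp_force: 0.0
```

```bash
python3 -c "
from h import *
box(.012)"
```

```text
(0.94, [175, 245], [548.3, -266.1, 86.6, 33.6, -82.6])
t 32.7 shift cm [ 0.46 -0.25 16.41] yaw -3.600425400692089 xang -86.2 j6 -2.08
```

Emit:
{"api": "move_arm", "payload": {
  "motion": [
    {"x": 0.2, "y": -0.3, "z": 6, "yaw": -2.5},
    {"x": 0.2, "y": -0.3, "z": 11, "yaw": -2.5},
    {"x": 0.2, "y": -0.3, "z": 15, "yaw": -2.5},
    {"x": 0.2, "y": -0.3, "z": 16.3, "yaw": -2.5},
    {"x": 0.2, "y": -0.3, "z": 16.3, "yaw": -2.5}
  ]
}}

```text
clock: 33.33
eef_pos: [0.5501, -0.2639, 0.0147]
tool_rot: [0.745, -0.667, -0.0, 0.0]
ft_force: [0.3, -1.1, 1.3]
grip_width: 0.0642
grasp_force: 0.0
```

Emit:
{"api": "move_arm", "payload": {
  "motion": [
    {"x": 0, "y": 0, "z": 0, "yaw": 0},
    {"x": 0, "y": 0, "z": 0, "yaw": 0},
    {"x": 0, "y": 0, "z": 0, "yaw": 0},
    {"x": 0, "y": 0, "z": 0, "yaw": 0}
  ],
  "gripper": -1
}}

```text
clock: 33.83
eef_pos: [0.5514, -0.2652, 0.0169]
tool_rot: [0.745, -0.667, 0.002, -0.001]
ft_force: [-0.7, 0.8, 6.0]
grip_width: 0.0317
grasp_force: 60.6
```

Emit:
{"api": "move_arm", "payload": {
  "motion": [
    {"x": 0, "y": 0, "z": -4, "yaw": 0},
    {"x": 0, "y": 0, "z": -10, "yaw": 0},
    {"x": 0, "y": 0, "z": -16, "yaw": 0},
    {"x": 0, "y": 0, "z": -19, "yaw": 0},
    {"x": 0, "y": 0, "z": -19, "yaw": 0}
  ]
}}

```text
clock: 34.45
eef_pos: [0.5518, -0.2655, 0.2085]
tool_rot: [0.745, -0.667, 0.004, -0.001]
ft_force: [0.7, -0.4, -1.8]
grip_width: 0.0313
grasp_force: 60.1
```

```bash
python3 -c "
from h import *
goto(*slot(-.06,-.048),.2,100.3)"
```

```text
t 34.45 shift cm [-38.84   4.34   0.65] yaw -4.038658751383423 xang -83.7 j6 -2.13
```

Emit:
{"api": "move_arm", "payload": {
  "motion": [
    {"x": -6, "y": 0.6, "z": 0, "yaw": -1},
    {"x": -12, "y": 1.3, "z": 0, "yaw": -1.5},
    {"x": -18, "y": 2, "z": 0, "yaw": -2},
    {"x": -24, "y": 2.7, "z": 0, "yaw": -3},
    {"x": -30, "y": 3.4, "z": 0, "yaw": -4},
    {"x": -36, "y": 4.3, "z": 0, "yaw": -4},
    {"x": -38.8, "y": 4.3, "z": 2, "yaw": -4},
    {"x": -38.8, "y": 4.3, "z": 6, "yaw": -4},
    {"x": -38.8, "y": 4.3, "z": 9, "yaw": -4},
    {"x": -38.8, "y": 4.3, "z": 10, "yaw": -4},
    {"x": -38.8, "y": 4.3, "z": 10, "yaw": -4},
    {"x": -38.8, "y": 4.3, "z": 10, "yaw": -4}
  ]
}}

```text
clock: 35.95
eef_pos: [0.4655, 0.1164, 0.1052]
tool_rot: [0.767, -0.641, 0.001, -0.001]
ft_force: [-0.5, 0.3, -0.9]
grip_width: 0.0314
grasp_force: 60.2
```

Emit:
{"api": "move_arm", "payload": {
  "motion": [
    {"x": 0, "y": 0, "z": 0.3, "yaw": 0},
    {"x": 0, "y": 0, "z": 0.3, "yaw": 0},
    {"x": 0, "y": 0, "z": 0.3, "yaw": 0},
    {"x": 0, "y": 0, "z": 0.3, "yaw": 0}
  ],
  "gripper": 0.1
}}

```text
clock: 36.45
eef_pos: [0.4649, 0.1165, 0.1015]
tool_rot: [0.768, -0.641, 0.0, -0.0]
ft_force: [1.4, -0.4, -0.8]
grip_width: 0.047
grasp_force: 0.0
```

Emit:
{"api": "move_arm", "payload": {
  "motion": [
    {"x": 0, "y": 0, "z": -2, "yaw": 0},
    {"x": 0, "y": 0, "z": -6, "yaw": 0},
    {"x": 0, "y": 0, "z": -9, "yaw": 0},
    {"x": 0, "y": 0, "z": -9, "yaw": 0}
  ]
}}

```text
clock: 36.95
eef_pos: [0.4667, 0.117, 0.194]
tool_rot: [0.768, -0.641, 0.002, -0.002]
ft_force: [-0.1, 0.6, 0.3]
grip_width: 0.0468
grasp_force: 0.0
```

```bash
python3 -c "
from h import *
print('dial',slot(0,-.150))
goto(.40,-.06,.15,10)
bot.camera('top')
for b in find('top','box_0',.032): print(b)"
```

```text
dial (np.float64(0.5436203322674524), np.float64(0.026217244309968774))
t 36.95 shift cm [16.23  9.74  4.33] yaw -89.7308322940251 xang -79.7 j6 -1.5
(0.86, [176, 311], [663.4, -175.8, 85.5, 39.1, 57.4])
(0.8, [256, 339], [428.4, -257.5, 85.4, 34.6, -69.3])
(0.61, [202, 170], [571.9, 248.9, 94.0, 35.0, -79.7])
(0.56, [208, 372], [576.1, -344.1, 91.0, 36.8, 80.8])
(0.53, [239, 220], [468.6, 98.2, 34.7, 33.2, 9.7])
```

Emit:
{"api": "move_arm", "payload": {
  "motion": [
    {"x": 2, "y": 5, "z": 0, "yaw": 0},
    {"x": 4.7, "y": 10, "z": 0, "yaw": 0},
    {"x": 4.7, "y": 11.7, "z": 3, "yaw": 0},
    {"x": 4.7, "y": 11.7, "z": 8, "yaw": 0},
    {"x": 4.7, "y": 11.7, "z": 9.4, "yaw": 0},
    {"x": 4.7, "y": 11.7, "z": 9.4, "yaw": 0}
  ]
}}

```text
clock: 37.8
eef_pos: [0.3555, 0.049, 0.0952]
tool_rot: [0.767, -0.641, -0.002, 0.002]
ft_force: [0.1, 0.1, 1.0]
grip_width: 0.047
grasp_force: 0.0
```

```bash
cat >> h.py <<'E'
def dial(fn,s=8):
    "rectified front face of the dial plate: s px/mm, rows from z=.14 down to .05; x = scale y from -120 (left) to -180"
    im=bot.camera('wrist');m=bot.camera_model('wrist');T=np.array(m['world_from_camera']);K=np.array(m['K'])
    yy,zz=np.meshgrid(np.arange(-.120,-.180,-.001/s),np.arange(.140,.050,-.001/s))
    wx,wy=slot(-.002,yy);P=np.stack([wx,wy,zz],-1)-T[:3,3];q=P@T[:3,:3]
    r=np.hypot(q[...,0],q[...,1]);th=np.arctan2(r,q[...,2]);u=K[0,2]+K[0,0]*th*q[...,0]/r;v=K[1,2]+K[1,1]*th*q[...,1]/r
    out=cv2.remap(im,u.astype(np.float32),v.astype(np.float32),cv2.INTER_CUBIC)
    for k in range(0,9): cv2.putText(out,str(140-10*k),(0,k*10*s+10),0,.35,(0,0,255))
    cv2.imwrite(fn,np.hstack([out,cv2.resize(im,None,fx=.55,fy=.55)[:out.shape[0]] if 0 else out[:,:1]]));cv2.imwrite(fn.replace('.png','_full.png'),im);return out
E
python3 -c "
from h import *
a=dial('pics/d1.png',6);f=bot.camera('wrist')[:340,:250]
h=np.zeros((max(a.shape[0],f.shape[0]),a.shape[1]+f.shape[1],3),np.uint8);h[:a.shape[0],:a.shape[1]]=a;h[:f.shape[0],a.shape[1]:]=f;cv2.imwrite('pics/d1c.png',h)"
```

```text
(no output)
```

View pics/d1c.png

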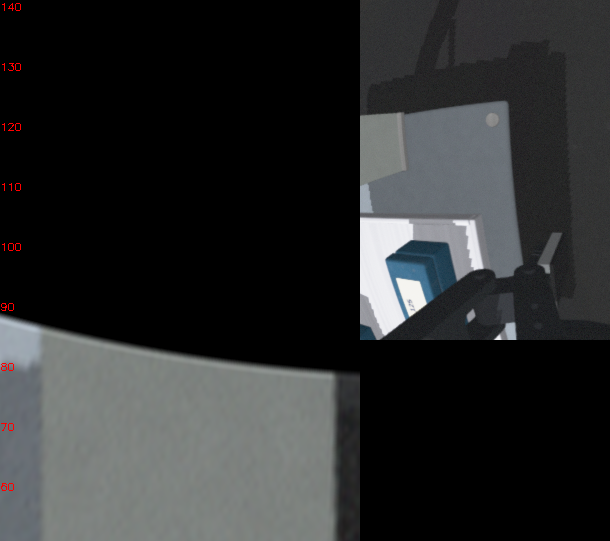

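The dial lies just outside the left edge, with only the plate's lower part showing at (360–405, 112–185). I'll raise the camera and bring it nearer.

Emit:
{"api": "move_arm", "payload": {
  "motion": [
    {"x": 0, "y": 0, "z": -6, "yaw": 0},
    {"x": 0, "y": -3, "z": -8, "yaw": 0},
    {"x": 0, "y": -3, "z": -8, "yaw": 0},
    {"x": 0, "y": -3, "z": -8, "yaw": 0},
    {"x": 0, "y": -3, "z": -8, "yaw": 0}
  ]
}}

```text
clock: 38.52
eef_pos: [0.3861, 0.0545, 0.1765]
tool_rot: [0.768, -0.641, -0.001, 0.001]
ft_force: [0.1, -1.0, 0.9]
grip_width: 0.0469
grasp_force: 0.0
```

```bash
python3 -c "
from h import *
a=dial('pics/d2.png',6);f=bot.camera('wrist')[:340,:250]
h=np.zeros((max(a.shape[0],f.shape[0]),a.shape[1]+f.shape[1],3),np.uint8);h[:a.shape[0],:a.shape[1]]=a;h[:f.shape[0],a.shape[1]:]=f;cv2.imwrite('pics/d2c.png',h)"
```

```text
(no output)
```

View pics/d2c.png

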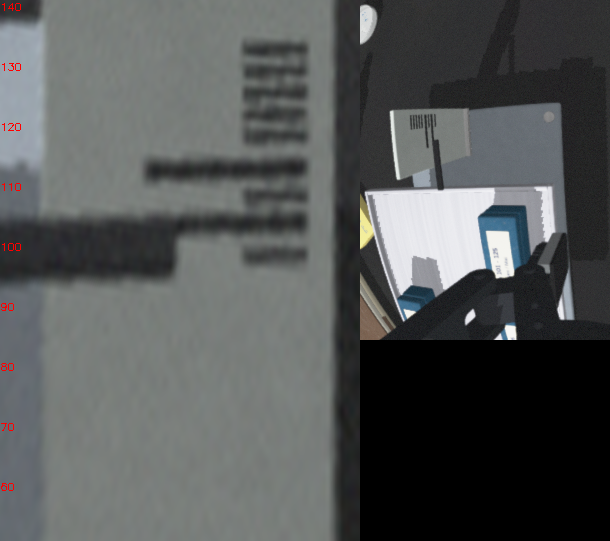

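Rectified dial: zero mark at row 47, long marks at rows 170 and 222, pointer bar at rows 218–278. The pointer stands off the plate and I'm looking from about 54° above, so there is parallax. A second view from a lower angle will resolve it.

```bash
python3 -c "
from h import *
goto(.365,.052,.107,-114.5)"
```

```text
t 38.62 shift cm [-0.13  2.14  6.96] yaw 34.766317057559704 xang -79.7 j6 -1.61
```

Emit:
{"api": "move_arm", "payload": {
  "motion": [
    {"x": -0.1, "y": 2.1, "z": 0, "yaw": 10},
    {"x": -0.1, "y": 2.1, "z": 2, "yaw": 20},
    {"x": -0.1, "y": 2.1, "z": 5, "yaw": 30},
    {"x": -0.1, "y": 2.1, "z": 7, "yaw": 35},
    {"x": -0.1, "y": 2.1, "z": 7, "yaw": 35},
    {"x": -0.1, "y": 2.1, "z": 7, "yaw": 35}
  ]
}}

```text
clock: 39.38
eef_pos: [0.3669, 0.052, 0.1078]
tool_rot: [-0.54, 0.842, -0.0, 0.0]
ft_force: [0.3, 0.3, -0.6]
grip_width: 0.0469
grasp_force: 0.0
```

```bash
python3 -c "
from h import *
a=dial('pics/d3.png',6);f=bot.camera('wrist')[:,:250];m=np.array(bot.camera_model('wrist')['world_from_camera'])[:3,3];print(m)
h=np.zeros((max(a.shape[0],f.shape[0]),a.shape[1]+f.shape[1],3),np.uint8);h[:a.shape[0],:a.shape[1]]=a;h[:f.shape[0],a.shape[1]:]=f;cv2.imwrite('pics/d3c.png',h)"
```

```text
[ 0.33825955 -0.00883141  0.25086041]
```

View pics/d3c.png

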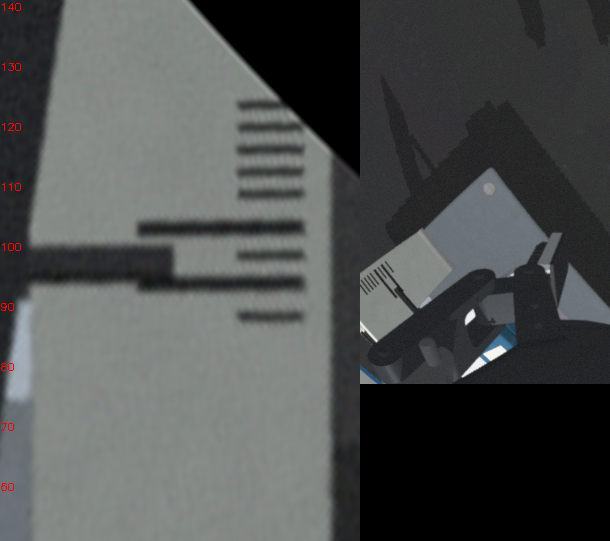

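The second view shows the long marks at rows 229 and 284 and the pointer at 246–282. The two views together put the pointer about 11 mm in front of the plate and the true reading at about 20.6 mm. One more box gives about 26–29 mm, which is inside the range.

```bash
python3 -c "
from h import *
goto(.4285,-.2573,.18,-68)"
```

```text
t 39.48 shift cm [ 25.55 -18.48  -7.18] yaw -46.68898633527144 xang -114.7 j6 -1.0
```

Emit:
{"api": "move_arm", "payload": {
  "motion": [
    {"x": 2, "y": -2, "z": -5, "yaw": -5},
    {"x": 6, "y": -5, "z": -7.2, "yaw": -10},
    {"x": 10, "y": -8, "z": -7.2, "yaw": -16},
    {"x": 14, "y": -11, "z": -7.2, "yaw": -22},
    {"x": 18, "y": -14, "z": -7.2, "yaw": -30},
    {"x": 22, "y": -17, "z": -7.2, "yaw": -39},
    {"x": 25.5, "y": -18.5, "z": -7.2, "yaw": -46.5},
    {"x": 25.5, "y": -18.5, "z": -7.2, "yaw": -46.5},
    {"x": 25.5, "y": -18.5, "z": -7.2, "yaw": -46.5}
  ],
  "gripper": 0.5
}}

```text
clock: 40.6
eef_pos: [0.4279, -0.2567, 0.1796]
tool_rot: [0.828, -0.561, -0.0, -0.0]
ft_force: [0.0, -0.1, 0.1]
grip_width: 0.0638
grasp_force: 0.0
```

```bash
python3 -c "
from h import *
box(.013)"
```

```text
(0.82, [177, 254], [427.8, -262.3, 86.7, 33.1, -68.1])
t 40.7 shift cm [ 0.58  0.26 16.66] yaw -0.07905389816629338 xang -68.2 j6 -2.49
```

Emit:
{"api": "move_arm", "payload": {
  "motion": [
    {"x": 0.3, "y": 0.2, "z": 6, "yaw": 0},
    {"x": 0.3, "y": 0.2, "z": 11, "yaw": 0},
    {"x": 0.3, "y": 0.2, "z": 15, "yaw": 0},
    {"x": 0.3, "y": 0.2, "z": 16.6, "yaw": 0},
    {"x": 0.3, "y": 0.2, "z": 16.6, "yaw": 0}
  ]
}}

```text
clock: 41.32
eef_pos: [0.4264, -0.2588, 0.0123]
tool_rot: [0.828, -0.56, -0.002, 0.0]
ft_force: [-0.1, -0.2, 0.2]
grip_width: 0.0641
grasp_force: 0.0
```

Emit:
{"api": "move_arm", "payload": {
  "motion": [
    {"x": 0, "y": 0, "z": 0, "yaw": 0},
    {"x": 0, "y": 0, "z": 0, "yaw": 0},
    {"x": 0, "y": 0, "z": 0, "yaw": 0},
    {"x": 0, "y": 0, "z": 0, "yaw": 0}
  ],
  "gripper": -1
}}

```text
clock: 41.82
eef_pos: [0.4286, -0.2611, 0.015]
tool_rot: [0.828, -0.561, 0.002, -0.0]
ft_force: [-0.3, 0.8, 6.3]
grip_width: 0.0314
grasp_force: 60.9
```

Emit:
{"api": "move_arm", "payload": {
  "motion": [
    {"x": 0, "y": 0, "z": -4, "yaw": 0},
    {"x": 0, "y": 0, "z": -10, "yaw": 0},
    {"x": 0, "y": 0, "z": -16, "yaw": 0},
    {"x": 0, "y": 0, "z": -19, "yaw": 0},
    {"x": 0, "y": 0, "z": -19, "yaw": 0}
  ]
}}

```text
clock: 42.45
eef_pos: [0.4288, -0.2616, 0.2063]
tool_rot: [0.828, -0.561, 0.003, -0.0]
ft_force: [-0.1, 0.1, -1.8]
grip_width: 0.0316
grasp_force: 60.2
```

```bash
python3 -c "
from h import *
goto(*slot(.06,-.048),.2,100.3)"
```

```text
t 42.45 shift cm [-31.28 -29.24   0.58] yaw 11.460684602621484 xang -68.2 j6 -2.5
```

Emit:
{"api": "move_arm", "payload": {
  "motion": [
    {"x": -4, "y": -4, "z": 0, "yaw": 1},
    {"x": -8, "y": -8, "z": 0, "yaw": 3},
    {"x": -12, "y": -12, "z": 0, "yaw": 5},
    {"x": -16, "y": -16, "z": 0, "yaw": 7},
    {"x": -20, "y": -20, "z": 0, "yaw": 9},
    {"x": -24, "y": -24, "z": 0, "yaw": 11},
    {"x": -28, "y": -28, "z": 0, "yaw": 11.5},
    {"x": -31.3, "y": -29.2, "z": 0, "yaw": 11.5},
    {"x": -31.3, "y": -29.2, "z": 4, "yaw": 11.5},
    {"x": -31.3, "y": -29.2, "z": 8, "yaw": 11.5},
    {"x": -31.3, "y": -29.2, "z": 10, "yaw": 11.5},
    {"x": -31.3, "y": -29.2, "z": 10.7, "yaw": 11.5},
    {"x": -31.3, "y": -29.2, "z": 10.7, "yaw": 11.5},
    {"x": -31.3, "y": -29.2, "z": 10.7, "yaw": 11.5}
  ]
}}

```text
clock: 44.2
eef_pos: [0.5831, 0.1384, 0.0972]
tool_rot: [0.767, -0.641, 0.001, -0.001]
ft_force: [-0.4, -0.4, -1.0]
grip_width: 0.0316
grasp_force: 60.4
```

Emit:
{"api": "move_arm", "payload": {
  "motion": [
    {"x": 0, "y": 0, "z": 0.3, "yaw": 0},
    {"x": 0, "y": 0, "z": 0.3, "yaw": 0},
    {"x": 0, "y": 0, "z": 0.3, "yaw": 0},
    {"x": 0, "y": 0, "z": 0.3, "yaw": 0}
  ],
  "gripper": 0.1
}}

```text
clock: 44.7
eef_pos: [0.5826, 0.1384, 0.0936]
tool_rot: [0.768, -0.641, 0.0, -0.0]
ft_force: [0.7, 0.5, -0.2]
grip_width: 0.0471
grasp_force: 0.0
```

Emit:
{"api": "move_arm", "payload": {
  "motion": [
    {"x": 0, "y": 0, "z": -2, "yaw": 0},
    {"x": 0, "y": 0, "z": -6, "yaw": 0},
    {"x": 0, "y": 0, "z": -10, "yaw": 0},
    {"x": 0, "y": 0, "z": -10, "yaw": 0}
  ]
}}

```text
clock: 45.2
eef_pos: [0.5849, 0.139, 0.1977]
tool_rot: [0.768, -0.641, 0.003, -0.003]
ft_force: [-0.2, 0.3, -0.5]
grip_width: 0.047
grasp_force: 0.0
```

```bash
python3 -c "
from h import *
goto(.37,.045,.13,-114.5)
bot.camera('top')
for b in find('top','box_0',.032): print(b)"
```

```text
t 45.2 shift cm [ 5.42 22.88  6.57] yaw 34.77047910880728 xang -79.7 j6 -1.52
(0.89, [177, 310], [663.4, -175.9, 82.7, 36.1, 59.1])
(0.77, [238, 218], [467.2, 112.8, 63.3, 35.8, -83.7])
(0.73, [208, 368], [576.2, -343.1, 90.1, 37.8, 81.9])
```

Emit:
{"api": "move_arm", "payload": {
  "motion": [
    {"x": 1, "y": 5, "z": 0, "yaw": 7},
    {"x": 2, "y": 10, "z": 0, "yaw": 14},
    {"x": 3, "y": 15, "z": 0, "yaw": 21},
    {"x": 4, "y": 20, "z": 0, "yaw": 28},
    {"x": 5.4, "y": 22.9, "z": 2, "yaw": 35},
    {"x": 5.4, "y": 22.9, "z": 6.5, "yaw": 35},
    {"x": 5.4, "y": 22.9, "z": 6.5, "yaw": 35},
    {"x": 5.4, "y": 22.9, "z": 6.5, "yaw": 35},
    {"x": 5.4, "y": 22.9, "z": 6.5, "yaw": 35}
  ]
}}

```text
clock: 46.42
eef_pos: [0.3681, 0.0447, 0.1295]
tool_rot: [-0.539, 0.842, -0.0, 0.001]
ft_force: [0.3, -0.8, 0.2]
grip_width: 0.0475
grasp_force: 0.0
```

```bash
python3 -c "
from h import *
a=dial('pics/d4.png',6);f=cv2.resize(bot.camera('scene')[190:300,160:290],None,fx=3,fy=3);m=np.array(bot.camera_model('wrist')['world_from_camera'])[:3,3];print(m)
h=np.zeros((max(a.shape[0],f.shape[0]),a.shape[1]+f.shape[1],3),np.uint8);h[:a.shape[0],:a.shape[1]]=a;h[:f.shape[0],a.shape[1]:]=f;cv2.imwrite('pics/d4c.png',h)"
```

```text
[ 0.33858606 -0.01618038  0.27196842]
```

View pics/d4c.png

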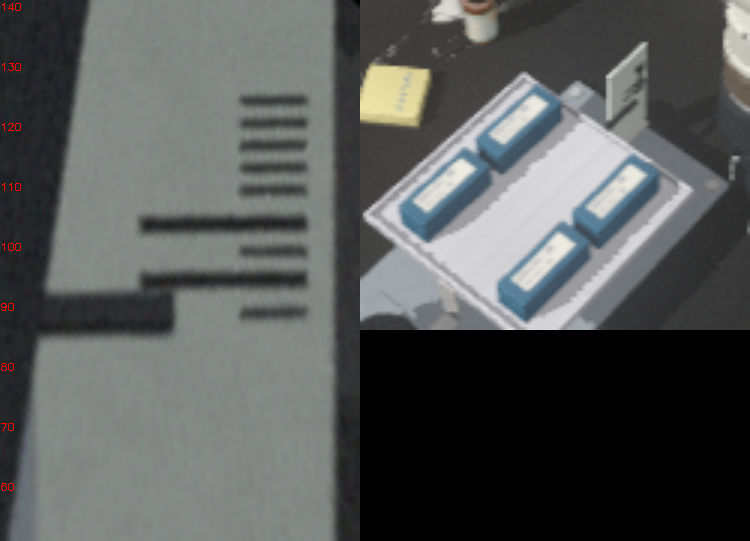

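Marks are at rows 224 and 280, pointer at 293–334, and all four boxes sit well inside the pan. With the parallax removed the reading is about 28.7 mm. I'll confirm numerically from the higher viewpoint.

Emit:
{"api": "move_arm", "payload": {
  "motion": [
    {"x": 0, "y": -1, "z": -4, "yaw": -10},
    {"x": 0, "y": -2, "z": -5, "yaw": -20},
    {"x": 0, "y": -2, "z": -5, "yaw": -30},
    {"x": 0, "y": -2, "z": -5, "yaw": -35},
    {"x": 0, "y": -2, "z": -5, "yaw": -35},
    {"x": 0, "y": -2, "z": -5, "yaw": -35}
  ]
}}

```text
clock: 47.28
eef_pos: [0.3851, 0.0361, 0.1786]
tool_rot: [0.767, -0.641, 0.0, -0.0]
ft_force: [-1.1, 1.2, -0.0]
grip_width: 0.047
grasp_force: 0.0
```

```bash
cat > runs.py <<'E'
from h import *
def runs(fn):
    g=cv2.cvtColor(cv2.imread(fn),cv2.COLOR_BGR2GRAY).astype(float)
    for name,c in (('marks',slice(255,295)),('long',slice(205,235)),('ptr',slice(90,130))):
        p=g[60:480,c].mean(1);b=p<np.median(p)*.72;e=np.flatnonzero(np.diff(np.r_[0,b,0]))+60;print(name,[((a+z)/2,z-a) for a,z in zip(e[::2],e[1::2])])
E
python3 -c "
from runs import *
import os
dial('pics/d5.png',6);print(np.array(bot.camera_model('wrist')['world_from_camera'])[:3,3])
for f in ('d2','d3','d4','d5'): print(f);runs(f'pics/{f}.png')
goto(.4835,.3555,.23,10)"
```

```text
[ 0.39603263 -0.029818    0.32124929]
d2
marks [(np.float64(71.5), np.int64(13)), (np.float64(93.0), np.int64(12)), (np.float64(114.5), np.int64(15)), (np.float64(136.0), np.int64(12)), (np.float64(169.5), np.int64(21)), (np.float64(196.0), np.int64(12)), (np.float64(223.0), np.int64(20)), (np.float64(255.5), np.int64(15))]
long [(np.float64(170.0), np.int64(20)), (np.float64(223.5), np.int64(21))]
ptr [(np.float64(249.0), np.int64(64))]
d3
marks [(np.float64(85.0), np.int64(50)), (np.float64(127.5), np.int64(9)), (np.float64(149.5), np.int64(9)), (np.float64(172.0), np.int64(8)), (np.float64(194.5), np.int64(9)), (np.float64(227.5), np.int64(15)), (np.float64(255.5), np.int64(9)), (np.float64(283.5), np.int64(15)), (np.float64(317.0), np.int64(10))]
long [(np.float64(228.0), np.int64(16)), (np.float64(284.0), np.int64(16))]
ptr [(np.float64(265.0), np.int64(40))]
d4
marks [(np.float64(101.0), np.int64(10)), (np.float64(123.0), np.int64(10)), (np.float64(146.0), np.int64(10)), (np.float64(168.0), np.int64(10)), (np.float64(190.0), np.int64(10)), (np.float64(223.5), np.int64(17)), (np.float64(251.5), np.int64(11)), (np.float64(279.5), np.int64(17)), (np.float64(313.0), np.int64(12))]
long [(np.float64(224.5), np.int64(17)), (np.float64(280.5), np.int64(17))]
ptr [(np.float64(314.0), np.int64(44))]
d5
marks [(np.float64(76.0), np.int64(12)), (np.float64(97.5), np.int64(13)), (np.float64(120.5), np.int64(13)), (np.float64(141.5), np.int64(13)), (np.float64(174.5), np.int64(19)), (np.float64(202.0), np.int64(14)), (np.float64(229.0), np.int64(20)), (np.float64(262.0), np.int64(12))]
long [(np.float64(175.0), np.int64(20)), (np.float64(230.0), np.int64(20))]
ptr [(np.float64(300.0), np.int64(66))]
t 47.33 shift cm [-29.68 -15.36  -5.15] yaw -89.77919815161283 xang -79.8 j6 -1.66
```

The reading is 28.8 mm and both view pairs agree (20.8 before this box, pointer standoff 10.7–11 mm), so it is inside 22–32. Now the knob.

```bash
python3 -c "
from h import *
goto(.484,.356,.2,70)"
```

```text
t 47.33 shift cm [-29.72 -15.42  -2.15] yaw 30.22080184838717 xang -79.8 j6 -1.66
```

Emit:
{"api": "move_arm", "payload": {
  "motion": [
    {"x": -5, "y": -2.5, "z": -2.1, "yaw": 5},
    {"x": -10, "y": -5, "z": -2.1, "yaw": 10},
    {"x": -15, "y": -7.5, "z": -2.1, "yaw": 15},
    {"x": -20, "y": -10, "z": -2.1, "yaw": 20},
    {"x": -25, "y": -13, "z": -2.1, "yaw": 25},
    {"x": -29.7, "y": -15.4, "z": -2.1, "yaw": 30},
    {"x": -29.7, "y": -15.4, "z": -2.1, "yaw": 30.2},
    {"x": -29.7, "y": -15.4, "z": -2.1, "yaw": 30.2}
  ],
  "gripper": -0.1
}}

```text
clock: 48.32
eef_pos: [0.483, 0.3554, 0.1986]
tool_rot: [-0.574, 0.819, -0.0, -0.001]
ft_force: [0.3, 0.1, 0.0]
grip_width: 0.0387
grasp_force: 0.0
```

```bash
python3 -c "
from h import *
im=bot.camera('wrist');g=im.min(2)
r=bot.cut_out('wrist','selector')[0];c=max(cv2.findContours(r['mask'].astype(np.uint8),0,1)[0],key=cv2.contourArea);(cx,cy),rr=cv2.minEnclosingCircle(c);print(cx,cy,rr,world('wrist',[cx,cy],.066))
m=np.zeros(g.shape,bool);x,y,q=int(cx),int(cy),int(rr*.55);m[y:y+int(rr),x-q:x+q]=g[y:y+int(rr),x-q:x+q]>120
n,l,s,_=cv2.connectedComponentsWithStats(m.astype(np.uint8));k=1+s[1:,4].argmax();print(s[k],rect('wrist',l==k,.105))
goto(.484,.356,.082,70)"
```

```text
250.82176208496094 189.34165954589844 38.78886795043945 [[0.48467888 0.35658682 0.066     ]]
[250 201   5  26 114] [487.4 367.6  22.3   3.4  70. ]
t 48.42 shift cm [-0.17 -0.03 11.75] yaw 0.011779027406760179 xang -110.0 j6 -0.59
```

Emit:
{"api": "move_arm", "payload": {
  "motion": [
    {"x": 0, "y": 0, "z": 5, "yaw": 0},
    {"x": 0, "y": 0, "z": 9, "yaw": 0},
    {"x": 0, "y": 0, "z": 11, "yaw": 0},
    {"x": 0, "y": 0, "z": 11.6, "yaw": 0},
    {"x": 0, "y": 0, "z": 11.6, "yaw": 0}
  ]
}}

```text
clock: 49.05
eef_pos: [0.4838, 0.3552, 0.0842]
tool_rot: [-0.574, 0.819, 0.0, 0.0]
ft_force: [-0.6, -0.0, 0.5]
grip_width: 0.0382
grasp_force: 0.0
```

Emit:
{"api": "move_arm", "payload": {
  "motion": [
    {"x": 0, "y": 0, "z": 0, "yaw": 0},
    {"x": 0, "y": 0, "z": 0, "yaw": 0},
    {"x": 0, "y": 0, "z": 0, "yaw": 0},
    {"x": 0, "y": 0, "z": 0, "yaw": 0},
    {"x": 0, "y": 0, "z": 0, "yaw": 0}
  ],
  "gripper": -1
}}

```text
clock: 49.68
eef_pos: [0.4838, 0.3565, 0.0851]
tool_rot: [-0.574, 0.819, 0.0, 0.001]
ft_force: [-2.1, 0.0, 6.5]
grip_width: 0.0133
grasp_force: 60.9
```

Emit:
{"api": "move_arm", "payload": {
  "motion": [
    {"x": 0, "y": 0, "z": -0.7, "yaw": 0},
    {"x": 0, "y": 0, "z": -1.3, "yaw": 0},
    {"x": 0, "y": 0, "z": -1.3, "yaw": 0}
  ]
}}

```text
clock: 50.05
eef_pos: [0.4836, 0.3561, 0.0963]
tool_rot: [-0.574, 0.819, 0.0, 0.0]
ft_force: [2.2, 3.9, -6.6]
grip_width: 0.0137
grasp_force: 59.1
```

Emit:
{"api": "move_arm", "payload": {
  "motion": [
    {"x": 0, "y": 0, "z": 0, "yaw": -8},
    {"x": 0, "y": 0, "z": 0, "yaw": -17},
    {"x": 0, "y": 0, "z": 0, "yaw": -26},
    {"x": 0, "y": 0, "z": 0, "yaw": -35},
    {"x": 0, "y": 0, "z": 0, "yaw": -44},
    {"x": 0, "y": 0, "z": 0, "yaw": -53},
    {"x": 0, "y": 0, "z": 0, "yaw": -60},
    {"x": 0, "y": 0, "z": 0, "yaw": -60},
    {"x": 0, "y": 0, "z": 0, "yaw": -60}
  ]
}}

```text
clock: 51.18
eef_pos: [0.4824, 0.3559, 0.0956]
tool_rot: [0.906, -0.423, -0.001, 0.001]
ft_force: [-2.4, 2.9, -6.4]
grip_width: 0.0133
grasp_force: 59.1
```

Emit:
{"api": "move_arm", "payload": {
  "motion": [
    {"x": 0, "y": 0, "z": 0.6, "yaw": 0},
    {"x": 0, "y": 0, "z": 1.1, "yaw": 0},
    {"x": 0, "y": 0, "z": 1.2, "yaw": 0},
    {"x": 0, "y": 0, "z": 1.2, "yaw": 0}
  ]
}}

```text
clock: 51.68
eef_pos: [0.4824, 0.3559, 0.0852]
tool_rot: [0.907, -0.422, -0.001, 0.0]
ft_force: [-6.5, 1.7, 1.5]
grip_width: 0.0135
grasp_force: 60.5
```

Emit:
{"api": "move_arm", "payload": {
  "motion": [
    {"x": 0, "y": 0, "z": 0, "yaw": 0},
    {"x": 0, "y": 0, "z": 0, "yaw": 0},
    {"x": 0, "y": 0, "z": 0, "yaw": 0},
    {"x": 0, "y": 0, "z": -4, "yaw": 0},
    {"x": 0, "y": 0, "z": -10, "yaw": 0},
    {"x": 0, "y": 0, "z": -14, "yaw": 0},
    {"x": 0, "y": 0, "z": -14, "yaw": 0},
    {"x": 0, "y": 0, "z": -14, "yaw": 0}
  ],
  "gripper": -0.1
}}

```text
clock: 52.68
eef_pos: [0.4834, 0.3554, 0.2238]
tool_rot: [0.906, -0.422, 0.0, 0.0]
ft_force: [0.0, -0.8, -1.2]
grip_width: 0.0382
grasp_force: 0.0
```

```bash
python3 -c "
from h import *
im=bot.camera('wrist');t=bot.camera('top')
h=np.zeros((384,770,3),np.uint8);h[:,:512]=im;h[:150,515:765]=t[150:300,30:280];h[155:345,515:765]=cv2.resize(im[100:240,170:350],(250,190))
cv2.imwrite('pics/f.png',h)"
```

```text
(no output)
```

View pics/f.png

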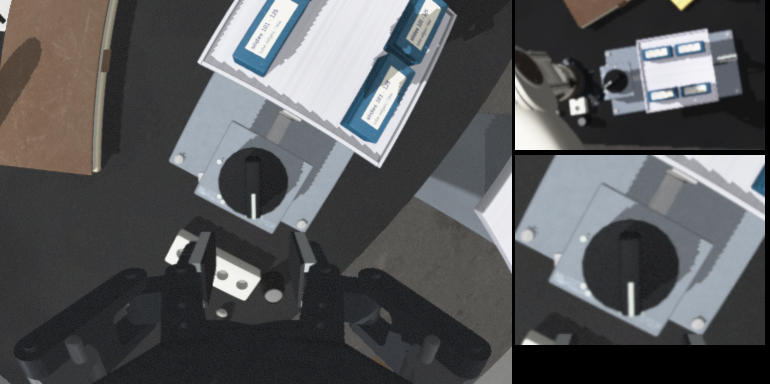

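The line points to the third notch: the two-stud notch is now to its left, and the disc looks flat. Four boxes are on the pan, and the rack and loupe stand clear on the bench.

```bash
python3 -c "
from h import *
print(bot.job_done())"
```

```text
the job is handed in; nothing more can be done
None
```

The job is handed in: the selector is in the third notch (hold), four boxes on the pan gave a reading of about 28.8 mm just before hold, and the loupe and vial rack stand on the bench clear of the scale; no verdict came back.

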